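# Fetch the sauce pot from behind the jars and refill the pot dispenser

## Robot

A 7-joint arm with a two-finger parallel gripper is mounted at the origin on a cart in front of the work surface, level with it; the furniture and walls round the work are solid. World frame = base frame: x ahead of the robot, y to its left, z up, the work surface at z = 0. Lengths are in m, angles in rad, forces in N, time in s.
With the tool pointing down it reaches from about 0.425 to 0.925 m from the base axis. Payload 6.8 kg.
Tool frame: the origin (TCP) lies at the very end of the fingers, on their centre line; the grasp point (between the pads) lies r.grasp_offset behind it (r.grasp_offset is the distance from the TCP to the grasp point, in m); z points along the fingers, y is the direction in which the jaws open and shut (so a half turn about z gives the same grasp; the last joint's range is limited). The gripper opens to 85 mm and grips with 20 to 120 N. Pads are 22 mm wide; open, the fingers measure 114 mm over their backs; the gripper's body (76 mm by 85 mm) begins 54 mm behind the grasp point. The pads swing forward as they close: fully open they stand 13 mm farther back than shut.
Start: joints at [-1.407, 0.477, 0.022, 1.555, -0.011, 1.109, -0.083], TCP at [0.181, 0.65, 0.231] pointing down, gripper open.
Joint ranges: [-2.96, 2.96], [-0.34, 2.1], [-1.41, 1.46], [0.24, 2.44], [-1.37, 4.51], [0.17, 1.92], [-2.96, 2.96]. Speed limits (rad/s): [2.39, 2.39, 3.14, 3.14, 3.14, 3.14, 3.14].

## Interface

Orientations are given as a rotation vector (axis times angle).
In Python, from bench import r gives the robot as it stands.
- The arm moves only by the shell command python3 -m jog 'ROWS' [FORCE]. ROWS is JSON, one flat list of numbers, 7 for each row, row after row: the turn, a rotation vector about the tool's x, y, z normalised to -1 to 1, where 1 is 180 degrees, then the shift along the tool's x, y, z normalised to -1 to 1, where 1 is 200 mm, then the opening, from 0 (shut) to 1 (fully open). In form: [wx, wy, wz, x, y, z, hand, wx, wy, wz, x, y, z, hand, ...]. A call has 1 to 12 rows; each row is the pose to reach, as a shift and turn from the pose measured when the call began, along the tool's axes at that moment, turning the shorter way round; what a row does not reach only later rows make up. A row lasts 1/10 s, in which the tool goes at most 50 mm and 8.59 degrees, less where a joint would pass 70% of its speed; a pose out of reach is approached as far as the arm can. A call with a number of a shift or a turn outside -1 to 1 is refused whole. A call with a gripper value outside its range is refused whole. The fingers move at their own pace and stop on an object; FORCE is the grip in N (left out, the last holds). Time passes only in rows, so rows that repeat a pose let the fingers close. It gives the time, the measured TCP pose, the force and the opening at its end, in the units of the state.
- r.get_obs(): the state, without advancing time (a new reading comes with each control period).
- r.grab_frame(name): name is "scene" or "side" or "wrist"; returns the picture (420x560x3 uint8, red, green, blue); there is no depth.
- r.calibration(name): a dict with "K" (3x3 intrinsics, pixels), "origin" and "rotation" of the camera in the world; the wrist camera has in their place "T_tool_cam" (4x4, takes a point from camera to tool coordinates, whose origin is the TCP and whose axes are the flange's). Camera axes: x right, y up, looking along -z (the intrinsics and any distortion apply to the point x, -y, -z); pixel columns grow to the right and rows downward; lengths in m; the calibration is good to about 2 mm. A picture is of the moment at which its call begins: read the wrist's pose just before it. calibration takes no time and is no camera call.
- r.hand_in(): hands the job in, once; it reports no verdict.
The state is a dict: "clock": time; "joints": joint angles; "qvel": joint speeds; "tau": joint torques, N m; "tcp_pos": TCP position; "orientation": TCP orientation; "contact_force": force on the tool from outside, world axes, zero at the start; "moment": the same for the moment, N m; "grip_width": finger opening in m.
Only numpy, scipy, OpenCV 4.12 (cv2) and the standard library are available. Lean on these libraries where they do the work, as an engineer would, in place of code of your own. Each camera call takes 0.05 s, during which the arm holds its last target.

## Task

The lidded sauce pot in the steel tray is hemmed in by the chilli jar, the spice jar and the salt shaker: first move all three of them upright onto the white cutting board, then take the pot and drop it lid up into the pot dispenser's tube so that it lies flat at the bottom. Only after that put the three back into the tray, each upright and centred on the very round mat it stood on at the start. Knock nothing over, and leave the kitchen timer and the empty steel cup where they are.

Things in the scene. Friction and masses are not known exactly. Their poses are not given: they have to be found in the camera images.
- chilli_jar: Loose round jar of red paste with a yellow lid, 64 mm across, 94 mm tall, standing upright in the tray on one of its three round mats. Origin: centre of its underside, z up. Can be gripped across at any height.
- spice_jar: Loose slim spice jar with a red cap, 44 mm across, 98 mm tall, standing upright in the tray on another mat. Origin: centre of its underside, z up. Can be gripped across at any height.
- salt_shaker: Loose glass salt shaker with a grey domed top, 44 mm across up to 74 mm high, then narrowing to 34 mm; 90 mm tall; standing upright in the tray on the remaining mat. Origin: centre of its underside, z up.
- sauce_pot: Loose portion pot with brown sauce and a flat clear lid, standing lid up in the tray among the three jars. 36 mm tall, lid (top 6 mm) 53 mm across, body below 48 mm, tapering to the foot. Origin: centre of its underside, z up.
- tray: Low open steel tray, fixed, 170 mm along its x, 228 along y; walls 4 mm thick, 18 high; inner floor 5 mm above its origin. Three flush black round mats, 76 mm diameter, centred at tray (x, y) = (30, 66), (-36, 0) and (30, -66) mm; a jar stands centred on each, which on which varies. The pot stands at tray (30, 0), 66 mm from each mat centre. Origin: centre of underside, z up.
- board: White plastic cutting board, fixed to the table, the side area: 250 mm along its x, 160 mm along its y, top surface flat, 15 mm above its origin. Empty at the start. Origin: centre of the underside, z up. It may lie left or right of the tray.
- dispenser: Steel pot dispenser, fixed, left or right of the tray: 100 x 100 mm foot plate, upright round tube with a sight slot. Funnel mouth 86 mm inside, 92 outside, 48 mm above the origin, narrowing over 12 mm to the tube of 64 mm inside diameter, floor 5 mm above the origin. A pot let go lid up with its foot in the funnel falls to the floor. Origin: centre of underside, on the tube's axis, z up.
- timer: Bystander: loose round kitchen timer with a red top, 62 mm across, 40 mm tall, behind the tray. Not to be disturbed. Origin: centre of its underside.
- steel_cup: Bystander: loose empty steel cup, 68 mm across, 42 mm tall, behind the tray. Not to be disturbed. Origin: centre of its underside.
Not all that is in view belongs to the job. What is shaped like the spice_jar but blue is not meant.

How it is judged:
On the way, in this order (a step that is already met when the one before it is completed fails the run):
1. all three jars stand upright on the cutting board, the pot still untouched in the tray (x of chilli_jar in the frame of board between -0.125 and 0.125 m and y of chilli_jar in the frame of board between -0.08 and 0.08 m and z of chilli_jar in the frame of board between 0.01 and 0.02 m and angle between each of chilli_jar, spice_jar, salt_shaker's own z axis and vertical below 0.15 rad and linear speed of each of chilli_jar, spice_jar, salt_shaker below 0.03 m/s and x of spice_jar in the frame of board between -0.125 and 0.125 m and y of spice_jar in the frame of board between -0.08 and 0.08 m and z of spice_jar in the frame of board between 0.01 and 0.02 m and x of salt_shaker in the frame of board between -0.125 and 0.125 m and y of salt_shaker in the frame of board between -0.08 and 0.08 m and z of salt_shaker in the frame of board between 0.01 and 0.02 m and horizontal distance between sauce_pot and tray below 0.06 m and distance of sauce_pot from where it was at the start of the episode below 0.03 m), for 0.2 s.
2. the pot lies flat, lid up, at the bottom of the dispenser's tube while the three jars still stand on the board (horizontal distance between sauce_pot and dispenser below 0.01 m and z of sauce_pot in the frame of dispenser below 0.01 m and angle between each of sauce_pot, chilli_jar, spice_jar, salt_shaker's own z axis and vertical below 0.15 rad and linear speed of each of sauce_pot, chilli_jar, spice_jar, salt_shaker below 0.03 m/s and x of chilli_jar in the frame of board between -0.125 and 0.125 m and y of chilli_jar in the frame of board between -0.08 and 0.08 m and z of chilli_jar in the frame of board between 0.01 and 0.02 m and x of spice_jar in the frame of board between -0.125 and 0.125 m and y of spice_jar in the frame of board between -0.08 and 0.08 m and z of spice_jar in the frame of board between 0.01 and 0.02 m and x of salt_shaker in the frame of board between -0.125 and 0.125 m and y of salt_shaker in the frame of board between -0.08 and 0.08 m and z of salt_shaker in the frame of board between 0.01 and 0.02 m), for 0.2 s.
At the end, for the whole second after the job is handed in: The sauce pot lies flat (within 8 degrees), lid up, on the floor of the dispenser's tube; chilli jar, spice jar and salt shaker each stand upright and at rest within 15 mm of where that same one stood at the start; timer and steel cup are within 30 mm of where they were (horizontal distance between sauce_pot and dispenser below 0.01 m and z of sauce_pot in the frame of dispenser below 0.01 m and angle between each of sauce_pot, chilli_jar, spice_jar, salt_shaker's own z axis and vertical below 0.15 rad and linear speed of each of sauce_pot, chilli_jar, spice_jar, salt_shaker below 0.03 m/s and distance of each of chilli_jar, spice_jar, salt_shaker from where it was at the start of the episode below 0.015 m and distance of each of timer, steel_cup from where it was at the start of the episode below 0.03 m); the robot touches nothing.
It fails at once if a jar, the shaker or the pot is knocked over (angle between any of chilli_jar, spice_jar, salt_shaker, sauce_pot's own z axis and vertical above 0.8 rad).
It fails at once if the timer or the steel cup is disturbed (distance of any of timer, steel_cup from where it was at the start of the episode above 0.03 m).
It also fails if it takes over 139 s, if anything falls off the work surface, if the arm or the gripper's body presses on something with over 40 N, if the wrist force passes 120 N, or if a joint passes its speed limit or range.

## Working session

There is one attempt and no reset: what is moved stays moved. The work goes in short steps, Python scripts to look and compute and a shell command to move; the robot and the scene stay as the last step left them, time stands still between calls to the robot, and variables do not carry over. Pictures are saved under pics/ and viewed, and the job is handed in when it is done.

```bash
mkdir -p pics; ls; python3 - <<'E'
from bench import r
import cv2,numpy as np
print(r.get_obs(), r.grasp_offset)
for n in("scene","side","wrist"):
    c=r.calibration(n); print(n,c)
    f=r.grab_frame(n); cv2.imwrite(f"pics/{n}0.png",f[:,:,::-1])
E
```

```text
pics
{'clock': 0.0, 'joints': array([-1.40709619,  0.47780903,  0.02232758,  1.55644029, -0.0115228 ,
        1.10931185, -0.08308672]), 'qvel': array([ 9.51500900e-04, -1.76937582e-03, -8.76149987e-05, -5.70460613e-04,
       -2.74338620e-04,  3.26172169e-04,  2.13365295e-03]), 'tau': array([-1.15136675e-05, -5.96422112e+01,  1.60758309e+00, -2.81201541e+01,
        1.23773224e-02,  9.23573185e-03,  1.35836976e-05]), 'tcp_pos': array([0.18105608, 0.64964953, 0.23032421]), 'orientation': array([-4.25555285e-01, -3.11249539e+00,  2.88329903e-03]), 'contact_force': array([-0.74187242,  0.82328248, -0.10791585]), 'moment': array([ 0.0258321 , -0.01427264,  0.05765638]), 'grip_width': 0.08523548738460988} 0.0187
scene {'K': array([[467.46325818,   0.        , 277.69547724],
       [  0.        , 467.46325818, 202.33135758],
       [  0.        ,   0.        ,   1.        ]]), 'origin': array([ 0.06160081, -0.54265005,  0.88852944]), 'rotation': array([ 0.69786004, -0.30171423, -0.77145799])}
side {'K': array([[504.33569333,   0.        , 277.58259873],
       [  0.        , 504.33569333, 201.17694181],
       [  0.        ,   0.        ,   1.        ]]), 'origin': array([ 0.38278411, -1.07703167,  0.49567293]), 'rotation': array([ 1.18945132, -0.10817923, -0.21119866])}
wrist {'K': array([[342.72542952,   0.        , 286.75611892],
       [  0.        , 342.72542952, 210.27523264],
       [  0.        ,   0.        ,   1.        ]]), 'T_tool_cam': array([[-1.05809879e-03,  9.59509952e-01,  2.81672739e-01,
         7.10104446e-02],
       [ 9.99999113e-01,  7.87256320e-04,  1.07471379e-03,
        -8.10175167e-04],
       [ 8.09449930e-04,  2.81673626e-01, -9.59509934e-01,
        -1.42969781e-01],
       [ 0.00000000e+00,  0.00000000e+00,  0.00000000e+00,
         1.00000000e+00]])}
```

View pics/scene0.png

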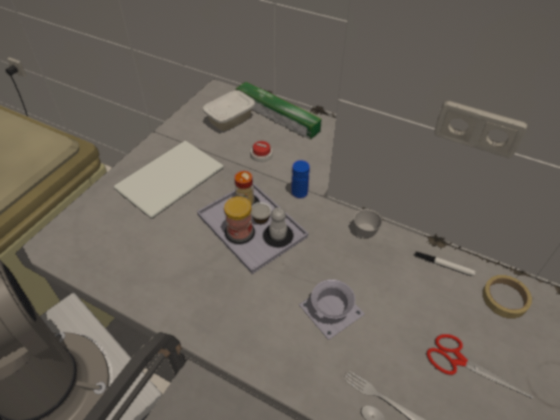

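View pics/side0.png

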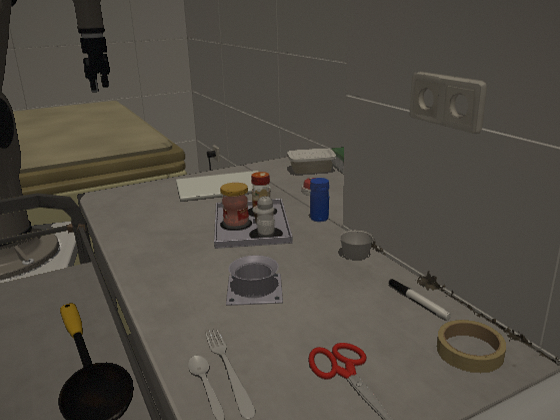

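View pics/wrist0.png

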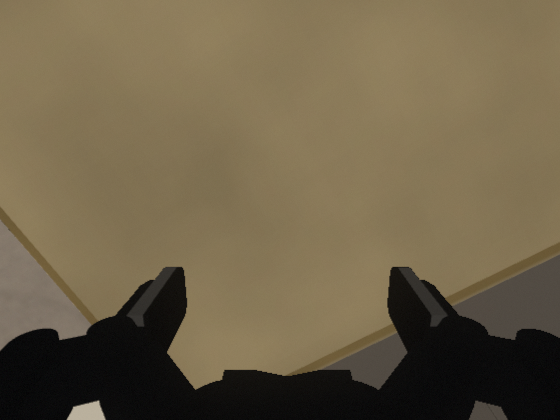

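The scene view shows the tray around (252,225), with the chilli jar at (238,215), spice jar at (244,185), salt shaker at (279,225) and pot at (261,213). The board is at (170,178), the dispenser at (332,300), the timer at (261,149) and the cup at (367,224). The blue decoy is at (300,180). Next I'll localise them roughly.

```bash
cat > h.py <<'E'
from bench import r
import cv2,numpy as np
from scipy.spatial.transform import Rotation as Ro
def cam(n,obs=None):
    c=r.calibration(n); K=c["K"]
    if n=="wrist":
        obs=obs or r.get_obs()
        T=np.eye(4);T[:3,:3]=Ro.from_rotvec(obs["orientation"]).as_matrix();T[:3,3]=obs["tcp_pos"]
        T=T@c["T_tool_cam"]; return K,T[:3,3],T[:3,:3]
    return K,np.array(c["origin"]),Ro.from_rotvec(c["rotation"]).as_matrix()
def ray(C,uv):
    K,o,R=C; d=R@np.array([(uv[0]-K[0,2])/K[0,0],-(uv[1]-K[1,2])/K[1,1],-1]); return o,d
def onz(C,uv,z):
    o,d=ray(C,uv); return o+d*(z-o[2])/d[2]
def proj(C,p):
    K,o,R=C; q=R.T@(np.array(p)-o); return np.array([K[0,2]+K[0,0]*q[0]/-q[2],K[1,2]-K[1,1]*q[1]/-q[2]])
def need(pos,yaw=None,obs=None):
    """shift in tool axes (units of 200mm) and yaw turn to reach a world TCP position, tool down.
    yaw: direction (rad) of jaw axis (tool y) in world."""
    obs=obs or r.get_obs(); R=Ro.from_rotvec(obs["orientation"]).as_matrix()
    s=R.T@(np.array(pos)-obs["tcp_pos"])/0.2
    out=[None]*3
    if yaw is not None:
        y=np.array([np.cos(yaw),np.sin(yaw),0]);
        if y@R[:,1]<0: y=-y
        z=np.array([0,0,-1.]); x=np.cross(y,z); G=np.stack([x,y,z],1)
        out=Ro.from_matrix(R.T@G).as_rotvec()/np.pi
    print("turn",np.round(np.array(out,float),4),"shift",np.round(s,4),"rows>=",np.ceil(np.linalg.norm(s)*4))
    return out,s
def st():
    o=r.get_obs(); R=Ro.from_rotvec(o["orientation"]).as_matrix()
    print("t",round(o["clock"],2),"tcp",np.round(o["tcp_pos"],4),"jawyaw",round(np.degrees(np.arctan2(R[1,1],R[0,1])),1),"tilt",round(np.degrees(np.arccos(-R[2,2])),2),"F",np.round(o["contact_force"],1),"w",round(o["grip_width"],4),"q",np.round(o["joints"],2))
E
python3 - <<'E'
from h import *
C=cam("scene")
for n,uv,z in [("mat chilli?",(240,233),.005),("mat salt",(278,236),.005),("board L",(117,182),.015),("boardT",(181,145),.015),("boardR",(222,173),.015),("boardB",(154,211),.015),("trayL",(200,219),.018),("trayT",(250,188),.018),("trayR",(305,230),.018),("trayB",(252,264),.018),("potlid",(261,212),.04),("spicetop",(244,178),.1),("disp",(332,296),.048),("timer",(261,147),.04),("cup",(367,219),.042),("dL",(301,313),0),("dR",(362,307),0),("dB",(332,332),0)]:
    print(n,np.round(onz(C,uv,z),3))
s=r.grab_frame("side")
for n in("scene","side"):
  pass
st()
E
```

```text
mat chilli? [0.512 0.009 0.005]
mat salt [ 0.569 -0.064  0.005]
board L [0.402 0.362 0.015]
boardT [0.611 0.358 0.015]
boardR [0.615 0.188 0.015]
boardB [0.408 0.209 0.015]
trayL [0.468 0.103 0.018]
trayT [0.626 0.091 0.018]
trayR [ 0.62  -0.105  0.018]
trayB [ 0.463 -0.084  0.018]
potlid [ 0.574 -0.002  0.04 ]
spicetop [0.586 0.066 0.1  ]
disp [ 0.507 -0.276  0.048]
timer [0.743 0.166 0.04 ]
cup [ 0.731 -0.201  0.042]
dL [ 0.455 -0.239  0.   ]
dR [ 0.556 -0.324  0.   ]
dB [ 0.467 -0.314  0.   ]
t 0.2 tcp [0.1811 0.6499 0.2307] jawyaw 74.4 tilt 0.06 F [-0.1  0.3 -0.1] w 0.0851 q [-1.41  0.48  0.02  1.56 -0.01  1.11 -0.08]
```

```bash
python3 - <<'E'
from h import *
need((0.45,0.05,0.37),np.pi/2)
C=cam("scene");print(onz(C,(300,192),0))
E
```

```text
turn [-0.0003 -0.     -0.0865] shift [-2.1003 -2.5292 -0.6937] rows>= 14.0
[ 0.71852221 -0.00146782  0.        ]
```

```bash
python3 -m jog '[0,0,0,-0.2,-0.24,-0.2,1, 0,0,0,-0.4,-0.48,-0.4,1, 0,0,-0.03,-0.6,-0.72,-0.6,1, 0,0,-0.06,-0.8,-0.96,-0.7,1, 0,0,-0.0865,-0.8,-1,-0.7,1, 0,0,-0.0865,-0.8,-1,-0.7,1]'
python3 - <<'E'
from h import *
st();need((0.45,0.05,0.37),np.pi/2)
E
```

```text
clock: 0.8
tcp_pos: [0.2826, 0.412, 0.372]
orientation: [-0.001, 3.141, -0.001]
contact_force: [-0.1, 0.4, 1.1]
grip_width: 0.0856
t 0.8 tcp [0.2826 0.412  0.372 ] jawyaw 90.1 tilt 0.04 F [-0.1  0.4  1.1] w 0.0856 q [-1.15  0.07  0.06  1.77 -0.    1.3   0.48]
turn [-0.0002  0.0001  0.0003] shift [-0.8352 -1.8109  0.0115] rows>= 8.0
```

```bash
python3 -m jog '[0,0,0,-0.14,-0.2,0,1, 0,0,0,-0.28,-0.4,0,1, 0,0,0,-0.42,-0.6,0,1, 0,0,0,-0.5,-0.8,0,1, 0,0,0,-0.5,-0.9,0,1, 0,0,0,-0.5,-0.9,0,1]'
python3 - <<'E'
from h import *
st();need((0.45,0.05,0.37),np.pi/2)
E
```

```text
clock: 1.4
tcp_pos: [0.3833, 0.2291, 0.3724]
orientation: [0.007, 3.141, -0.0]
contact_force: [-1.2, 0.7, -0.3]
grip_width: 0.0851
t 1.4 tcp [0.3833 0.2291 0.3724] jawyaw 89.8 tilt 0.02 F [-1.2  0.7 -0.3] w 0.0851 q [-0.94 -0.04  0.25  1.88  0.01  1.29  0.88]
turn [-0.0001  0.     -0.0013] shift [-0.3375 -0.894   0.0121] rows>= 4.0
```

```bash
python3 -m jog '[0,0,0,-0.08,-0.2,0,1, 0,0,0,-0.16,-0.4,0,1, 0,0,0,-0.24,-0.6,0,1, 0,0,0,-0.33,-0.8,0,1, 0,0,0,-0.33,-0.9,0,1, 0,0,0,-0.33,-0.9,0,1, 0,0,0,-0.33,-0.9,0,1]'
python3 - <<'E'
from h import *
st()
o=r.get_obs()
f=r.grab_frame("wrist"); cv2.imwrite("pics/wrist1.png",f[:,:,::-1])
C=cam("wrist",o); np.savez("c1.npz",K=C[0],o=C[1],R=C[2])
E
```

```text
clock: 2.1
tcp_pos: [0.4483, 0.0505, 0.3724]
orientation: [0.004, 3.142, 0.001]
contact_force: [-0.2, 0.3, 0.2]
grip_width: 0.0859
t 2.1 tcp [0.4483 0.0505 0.3724] jawyaw 89.9 tilt 0.02 F [-0.2  0.3  0.2] w 0.0859 q [-0.74 -0.05  0.48  1.89  0.02  1.3   1.3 ]
```

View pics/wrist1.png

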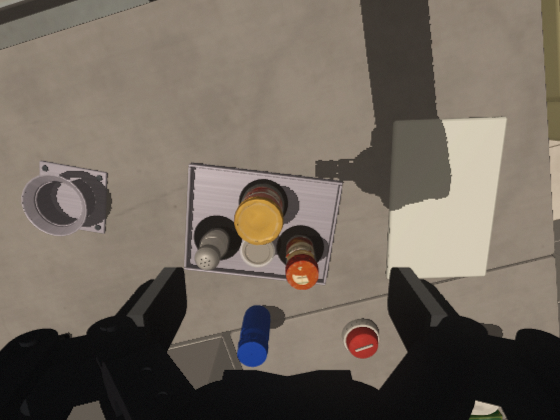

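```bash
python3 - <<'E'
from h import *
d=np.load("c1.npz");C=(d["K"],d["o"],d["R"])
print(C[1])
f=cv2.imread("pics/wrist1.png")
for n,uv,z in [("b",(392,121),.015),("b",(506,118),.015),("b",(487,274),.015),("b",(388,278),.015),("t",(190,165),.018),("t",(342,182),.018),("t",(326,283),.018),("t",(185,268),.018),("chillitop",(259,220),.099),("salttop",(206,258),.093),("pot",(259,251),.041),("spice",(302,272),.103),("mouth",(57,204),.048),("foot",(41,162),.004),("foot",(107,173),.004),("foot",(104,232),.004),("timer",(361,343),.04),("blue",(254,350),.098)]:
    print(n,np.round(onz(C,uv,z),4))
g=cv2.cvtColor(f,cv2.COLOR_BGR2HSV)
big=cv2.resize(f[150:300,160:360],(800,600),interpolation=cv2.INTER_CUBIC);cv2.imwrite("pics/crop1.png",big)
big=cv2.resize(f[140:260,10:170],(800,600),interpolation=cv2.INTER_CUBIC);cv2.imwrite("pics/crop2.png",big)
E
```

```text
[0.37705474 0.04975229 0.515329  ]
b [0.3928 0.198  0.015 ]
b [0.3893 0.3583 0.015 ]
b [0.6317 0.3705 0.015 ]
b [0.6383 0.2119 0.015 ]
t [ 0.4537 -0.0918  0.018 ]
t [0.4797 0.1305 0.018 ]
t [0.6453 0.1117 0.018 ]
t [ 0.6181 -0.1134  0.018 ]
chillitop [0.512  0.0135 0.099 ]
salttop [ 0.5671 -0.0594  0.093 ]
pot [0.5794 0.0072 0.041 ]
spice [0.5832 0.0688 0.103 ]
mouth [ 0.5037 -0.276   0.048 ]
foot [ 0.4506 -0.3181  0.004 ]
foot [ 0.4675 -0.2219  0.004 ]
foot [ 0.5619 -0.241   0.004 ]
timer [0.7424 0.1691 0.04  ]
blue [0.7092 0.001  0.098 ]
```

View pics/crop1.png

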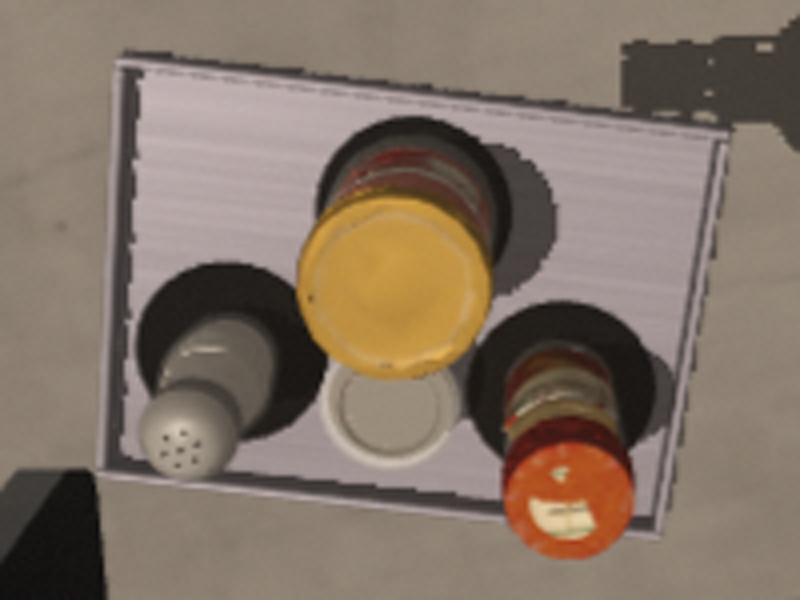

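View pics/crop2.png

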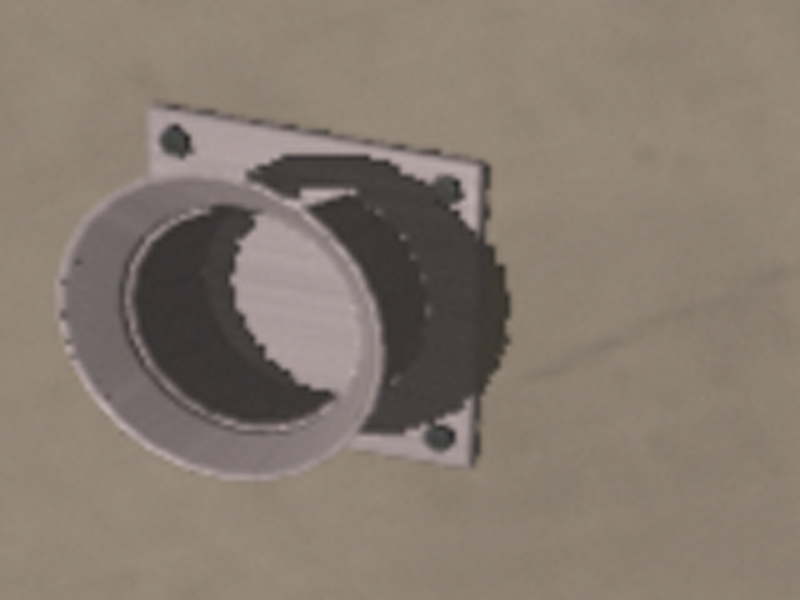

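```bash
cat > t.py <<'E'
from h import *
d=np.load("c1.npz");C=(d["K"],d["o"],d["R"])
def rect(px,z,lx,ly):
    W=np.array([onz(C,p,z)[:2] for p in px])  # order (-,-),(-,+),(+,+),(+,-)
    L=np.array([(-lx,-ly),(-lx,ly),(lx,ly),(lx,-ly)])/2
    A=(W-W.mean(0)).T@L; U,S,V=np.linalg.svd(A); Rm=U@V
    t=W.mean(0); print("centre",np.round(t,4),"yaw",np.degrees(np.arctan2(Rm[1,0],Rm[0,0])).round(2),"res mm",np.round((W-t-L@Rm.T)*1000,1).tolist())
    return t,Rm
o=np.array([160,150])
t,Rt=rect([o+np.array(p)/4 for p in [(122,57),(728,130),(660,537),(100,470)]],.018,.17,.228)
b,Rb=rect([(392,121),(506,118),(487,274),(388,278)],.015,.25,.16)
M={}
for n,p in [("spice",(.030,.066)),("chilli",(-.036,0)),("salt",(.030,-.066)),("pot",(.030,0))]:
    M[n]=t+Rt@np.array(p); print(n,np.round(M[n],4))
f=cv2.imread("pics/wrist1.png")
if __name__=="__main__":
    ov=f.copy()
    for n in M:
        for rad,z in [(.038,.005)] if n!="pot" else [(.0265,.041)]:
            pts=[proj(C,(M[n][0]+rad*np.cos(a),M[n][1]+rad*np.sin(a),z)) for a in np.linspace(0,6.28,40)]
            cv2.polylines(ov,[np.int32(np.array(pts)*16)],True,(0,255,0),1,shift=4)
    for n,rad,z in [("spice",.022,.103),("chilli",.032,.099)]:
            pts=[proj(C,(M[n][0]+rad*np.cos(a),M[n][1]+rad*np.sin(a),z)) for a in np.linspace(0,6.28,40)]
            cv2.polylines(ov,[np.int32(np.array(pts)*16)],True,(255,0,0),1,shift=4)
    # dispenser: mouth outer rim
    D=onz(C,(10+220/5,140+328/5),.048); print("mouth",D)
    q=[onz(C,(10+x/5,140+y/5),.004) for x,y in [(150,108),(487,162),(472,465)]]
    dc=(q[0]+q[2])/2; print("foot centre",dc)
    for z,rad in [(.048,.046)]:
        for c,col in((D,(0,255,0)),(dc,(0,0,255))):
            pts=[proj(C,(c[0]+rad*np.cos(a),c[1]+rad*np.sin(a),z)) for a in np.linspace(0,6.28,40)]
            cv2.polylines(ov,[np.int32(np.array(pts)*16)],True,col,1,shift=4)
    a=cv2.resize(ov[150:300,160:360],(600,450),interpolation=cv2.INTER_CUBIC)
    b2=cv2.resize(ov[150:260,10:120],(450,450),interpolation=cv2.INTER_CUBIC)
    cv2.imwrite("pics/ov1.png",cv2.resize(np.hstack([a,b2]),(800,343)))
E
python3 t.py
```

```text
centre [0.5495 0.0091] yaw -7.42 res mm [[2.2, 2.0], [0.6, -2.5], [-0.9, -1.1], [-1.8, 1.6]]
centre [0.513  0.2847] yaw 2.69 res mm [[0.9, -0.9], [4.9, -0.4], [-2.5, 0.0], [-3.4, 1.2]]
spice [0.5877 0.0707]
chilli [0.5138 0.0137]
salt [ 0.5707 -0.0602]
pot [0.5792 0.0052]
mouth [ 0.50608054 -0.28070328  0.048     ]
foot centre [ 0.50679246 -0.28002842  0.004     ]
```

View pics/ov1.png

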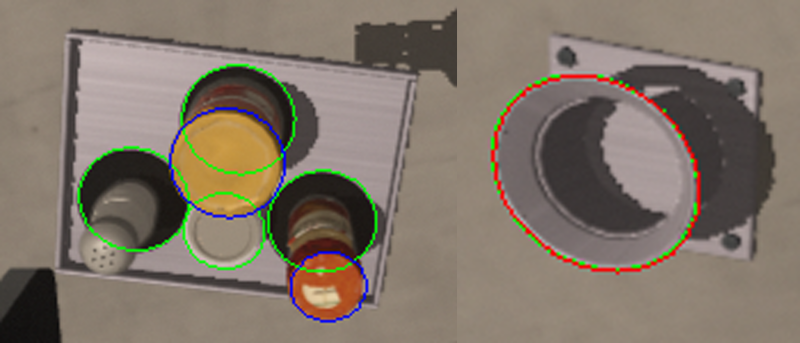

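The overlay matches the mats, the jar tops and the dispenser rim. Next I approach the chilli jar.

```bash
python3 - <<'E'
from h import *
need((0.514,0.0137,0.20),np.radians(82.6))
need((0.514,0.0137,0.05),np.radians(82.6))
E
```

```text
turn [ 0.     -0.      0.0407] shift [-0.329  -0.1861  0.8616] rows>= 4.0
turn [ 0.     -0.      0.0407] shift [-0.329  -0.1862  1.6116] rows>= 7.0
```

```bash
python3 -m jog '[0,0,0.02,-0.1,-0.05,0.2,1, 0,0,0.0407,-0.2,-0.1,0.4,1, 0,0,0.0407,-0.3,-0.15,0.6,1, 0,0,0.0407,-0.329,-0.186,0.75,1, 0,0,0.0407,-0.329,-0.186,0.86,1, 0,0,0.0407,-0.329,-0.186,0.86,1, 0,0,0.0407,-0.329,-0.186,0.86,1]' 40
python3 - <<'E'
from h import *
st()
need((0.514,0.0137,0.05),np.radians(82.6))
o=r.get_obs();f=r.grab_frame("wrist"); cv2.imwrite("pics/w2.png",f[:,:,::-1])
E
```

```text
clock: 2.85
tcp_pos: [0.5141, 0.0153, 0.2005]
orientation: [-0.199, -3.135, -0.0]
contact_force: [-0.1, -0.2, 0.1]
grip_width: 0.0853
t 2.85 tcp [0.5141 0.0153 0.2005] jawyaw 82.7 tilt 0.04 F [-0.1 -0.2  0.1] w 0.0853 q [-0.61  0.27  0.55  2.   -0.17  0.92  1.47]
turn [ 0.0001 -0.0002  0.0008] shift [-0.0011 -0.0081  0.7525] rows>= 4.0
```

View pics/w2.png

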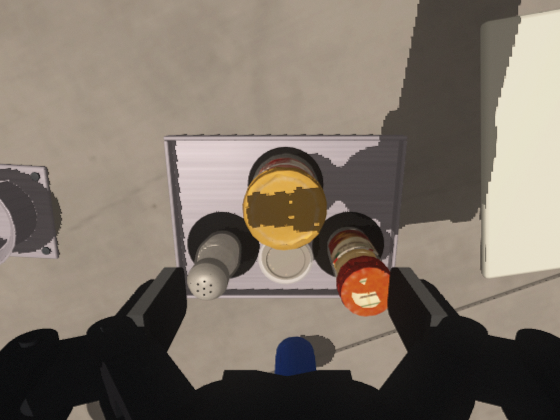

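```bash
python3 -m jog '[0,0,0,0,-0.008,0.2,1, 0,0,0,0,-0.008,0.4,1, 0,0,0,0,-0.008,0.55,1, 0,0,0,0,-0.008,0.68,1, 0,0,0,0,-0.008,0.75,1, 0,0,0,0,-0.008,0.75,1, 0,0,0,0,-0.008,0.75,0.6, 0,0,0,0,-0.008,0.75,0.6, 0,0,0,0,-0.008,0.75,0.6, 0,0,0,0,-0.008,0.75,0.6]' 40
python3 - <<'E'
from h import *
st()
E
```

```text
clock: 3.9
tcp_pos: [0.5162, 0.0138, 0.0531]
orientation: [0.199, 3.131, 0.003]
contact_force: [-0.5, -0.7, 7.3]
grip_width: 0.0626
t 3.9 tcp [0.5162 0.0138 0.0531] jawyaw 82.7 tilt 0.28 F [-0.5 -0.7  7.3] w 0.0626 q [-0.49  0.5   0.43  2.1  -0.36  0.61  1.64]
```

```bash
python3 -m jog '[0,0,0,0,0,0,0.5, 0,0,0,0,0,-0.05,0.5, 0,0,0,0,0,-0.2,0.5, 0,0,0,0,0,-0.4,0.5, 0,0,0,0,0,-0.6,0.5, 0,0,0,0,0,-0.6,0.5]'
python3 - <<'E'
from h import *
st()
need((0.437,0.282,0.175),np.radians(90))
need((0.437,0.282,0.063),np.radians(90))
r_=r.grab_frame("side"); cv2.imwrite("pics/s2.png",r_[:,:,::-1])
E
```

```text
clock: 4.5
tcp_pos: [0.5188, 0.0134, 0.1783]
orientation: [0.2, 3.122, 0.008]
contact_force: [2.2, 0.4, -5.6]
grip_width: 0.0621
t 4.5 tcp [0.5188 0.0134 0.1783] jawyaw 82.7 tilt 0.82 F [ 2.2  0.4 -5.6] w 0.0621 q [-0.6   0.3   0.55  2.02 -0.21  0.86  1.51]
turn [ 0.0016  0.0043 -0.0407] shift [0.5771 1.2796 0.0166] rows>= 6.0
turn [ 0.0016  0.0043 -0.0407] shift [0.5844 1.2764 0.5766] rows>= 7.0
```

View pics/s2.png

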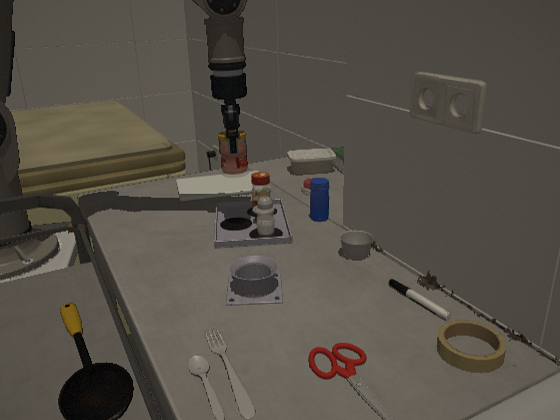

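```bash
python3 -m jog '[0,0,0,0.09,0.18,0,0.5, 0,0,-0.02,0.18,0.36,0,0.5, 0,0.002,-0.03,0.27,0.54,0,0.5, 0.001,0.004,-0.04,0.36,0.72,0,0.5, 0.001,0.004,-0.04,0.45,0.9,0,0.5, 0.001,0.004,-0.04,0.5,1,0,0.5, 0.001,0.004,-0.04,0.5,1,0,0.5]'
python3 - <<'E'
from h import *
st()
need((0.437,0.282,0.175),np.radians(90))
need((0.437,0.282,0.066),np.radians(90))
E
```

```text
clock: 5.25
tcp_pos: [0.4403, 0.2284, 0.174]
orientation: [0.008, -3.135, -0.001]
contact_force: [1.3, 0.7, -6.0]
grip_width: 0.062
t 5.25 tcp [0.4403 0.2284 0.174 ] jawyaw 90.3 tilt 0.36 F [ 1.3  0.7 -6. ] w 0.062 q [-0.97  0.27  0.43  2.05 -0.15  0.85  1.13]
turn [ 0.0002 -0.002   0.0017] shift [ 0.0152  0.2682 -0.0049] rows>= 2.0
turn [ 0.0002 -0.002   0.0017] shift [0.0117 0.2679 0.5401] rows>= 3.0
```

```bash
python3 -m jog '[0,-0.002,0,0.013,0.15,0.05,0.5, 0,-0.002,0,0.012,0.268,0.2,0.5, 0,-0.002,0,0.012,0.268,0.35,0.5, 0,-0.002,0,0.012,0.268,0.45,0.5, 0,-0.002,0,0.012,0.268,0.52,0.5, 0,-0.002,0,0.012,0.268,0.54,0.5, 0,-0.002,0,0.012,0.268,0.54,0.5]'
python3 - <<'E'
from h import *
st()
f=r.grab_frame("scene"); cv2.imwrite("pics/s3.png",cv2.resize(f[100:300,80:350,::-1],(800,593)))
need((0.437,0.282,0.0635),np.radians(90))
E
```

```text
clock: 5.95
tcp_pos: [0.4369, 0.2812, 0.0656]
orientation: [0.007, -3.141, 0.001]
contact_force: [0.0, 0.9, -4.6]
grip_width: 0.0622
t 5.95 tcp [0.4369 0.2812 0.0656] jawyaw 90.3 tilt 0.06 F [ 0.   0.9 -4.6] w 0.0622 q [-0.97  0.47  0.34  2.08 -0.26  0.63  1.13]
turn [0.0002 0.0001 0.0014] shift [0.0018 0.0014 0.0142] rows>= 1.0
```

View pics/s3.png

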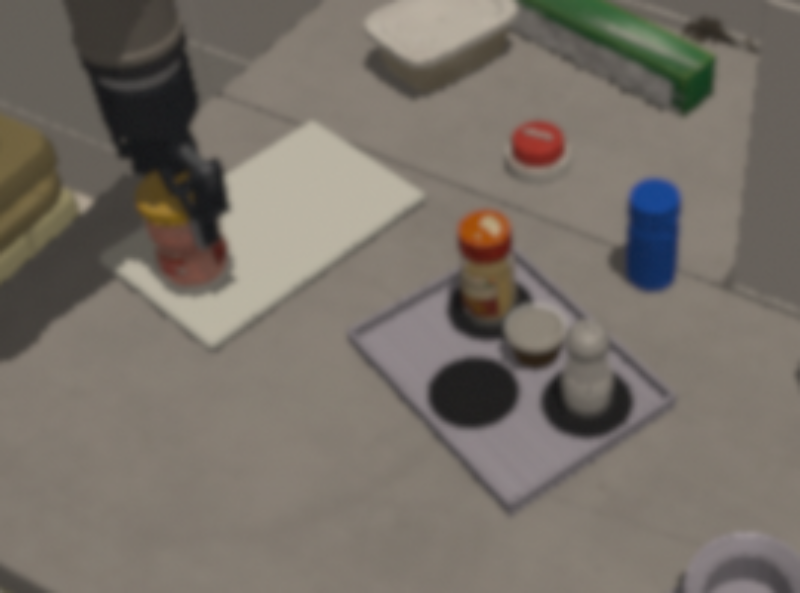

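Chilli jar is over the board, nearly touching. Lowering a bit, then releasing.

```bash
python3 -m jog '[0,0,0,0,0,0.006,0.5, 0,0,0,0,0,0.012,0.5, 0,0,0,0,0,0.012,0.5]'
python3 -m jog '[0,0,0,0,0,0,0.75, 0,0,0,0,0,0,0.85, 0,0,0,0,0,0,1, 0,0,0,0,0,0,1, 0,0,0,0,0,-0.2,1, 0,0,0,0,0,-0.4,1, 0,0,0,0,0,-0.6,1, 0,0,0,0,0,-0.6,1]'
python3 - <<'E'
from h import *
st()
need((0.588,0.0707,0.20),np.radians(82.6))
E
```

```text
clock: 6.3
tcp_pos: [0.4376, 0.2819, 0.0644]
orientation: [-0.007, 3.141, 0.002]
contact_force: [-0.4, -0.7, -5.1]
grip_width: 0.0621
clock: 7.1
tcp_pos: [0.4406, 0.2837, 0.1896]
orientation: [-0.006, 3.133, 0.013]
contact_force: [0.7, 0.2, 0.3]
grip_width: 0.0858
t 7.1 tcp [0.4406 0.2837 0.1896] jawyaw 90.2 tilt 0.66 F [0.7 0.2 0.3] w 0.0858 q [-1.05  0.28  0.43  1.99 -0.15  0.89  1.04]
turn [0.0028 0.0024 0.0424] shift [-0.7332 -1.0673 -0.0548] rows>= 6.0
```

```bash
python3 -m jog '[0,0,0,-0.1,-0.16,-0.02,1, 0,0,0.01,-0.2,-0.32,-0.04,1, 0.001,0.001,0.02,-0.34,-0.5,-0.05,1, 0.0028,0.0024,0.03,-0.46,-0.66,-0.05,1, 0.0028,0.0024,0.042,-0.58,-0.82,-0.05,1, 0.0028,0.0024,0.042,-0.68,-0.96,-0.05,1, 0.0028,0.0024,0.042,-0.72,-1,-0.055,1, 0.0028,0.0024,0.042,-0.73,-1,-0.055,1]'
python3 - <<'E'
from h import *
st()
need((0.588,0.0707,0.20),np.radians(82.6))
f=r.grab_frame("scene"); cv2.imwrite("pics/s4.png",cv2.resize(f[100:300,80:350,::-1],(800,593)))
E
```

```text
clock: 7.9
tcp_pos: [0.5879, 0.0824, 0.1998]
orientation: [0.206, 3.135, -0.001]
contact_force: [-0.2, 0.7, -0.7]
grip_width: 0.0851
t 7.9 tcp [0.5879 0.0824 0.1998] jawyaw 82.5 tilt 0.04 F [-0.2  0.7 -0.7] w 0.0851 q [-0.65  0.41  0.53  1.82 -0.25  0.98  1.42]
turn [-0.0002  0.     -0.0006] shift [-0.0082 -0.0581 -0.0008] rows>= 1.0
```

View pics/s4.png

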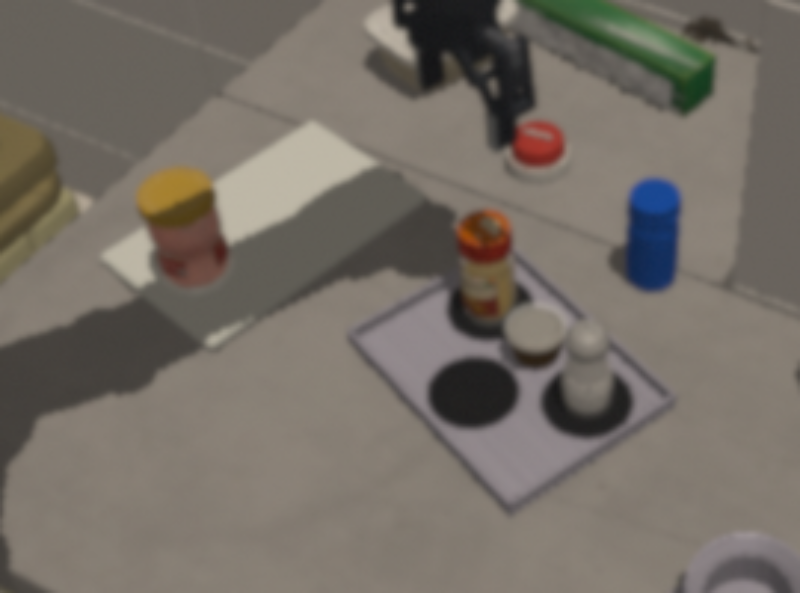

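```bash
python3 -m jog '[0,0,0,-0.008,-0.058,0,0.8, 0,0,0,-0.008,-0.058,0,0.8, 0,0,0,-0.008,-0.058,0.2,0.8, 0,0,0,-0.008,-0.058,0.4,0.8, 0,0,0,-0.008,-0.058,0.55,0.8, 0,0,0,-0.008,-0.058,0.66,0.8, 0,0,0,-0.008,-0.058,0.725,0.8, 0,0,0,-0.008,-0.058,0.725,0.8]' 40
python3 - <<'E'
from h import *
st()
need((0.588,0.0707,0.055),np.radians(82.6))
E
```

```text
clock: 8.75
tcp_pos: [0.5861, 0.0731, 0.0533]
orientation: [-0.2, -3.132, 0.001]
contact_force: [-0.1, 0.5, 0.3]
grip_width: 0.0683
t 8.75 tcp [0.5861 0.0731 0.0533] jawyaw 82.7 tilt 0.2 F [-0.1  0.5  0.3] w 0.0683 q [-0.55  0.6   0.43  1.92 -0.37  0.71  1.54]
turn [-0.0002 -0.0011  0.0005] shift [-0.011  -0.0109 -0.0083] rows>= 1.0
```

```bash
python3 -m jog '[0,-0.001,0,-0.011,-0.011,-0.008,0.8, 0,-0.001,0,-0.011,-0.011,-0.008,0.65, 0,-0.001,0,-0.011,-0.011,-0.008,0.5, 0,-0.001,0,-0.011,-0.011,-0.008,0.3, 0,-0.001,0,-0.011,-0.011,-0.008,0.3, 0,-0.001,0,-0.011,-0.011,-0.008,0.3]' 40
python3 - <<'E'
from h import *
st()
E
```

```text
clock: 9.35
tcp_pos: [0.589, 0.0706, 0.0564]
orientation: [0.201, 3.133, 0.0]
contact_force: [-0.5, -0.2, 6.2]
grip_width: 0.0433
t 9.35 tcp [0.589  0.0706 0.0564] jawyaw 82.7 tilt 0.11 F [-0.5 -0.2  6.2] w 0.0433 q [-0.55  0.6   0.43  1.91 -0.37  0.71  1.55]
```

```bash
python3 -m jog '[0,0,0,0,0,-0.05,0.3, 0,0,0,0,0,-0.2,0.3, 0,0,0,0,0,-0.4,0.3, 0,0,0,0,0,-0.6,0.3, 0,0,0,0,0,-0.65,0.3, 0,0,0,0,0,-0.65,0.3]'
python3 - <<'E'
from h import *
st()
need((0.52,0.284,0.185),np.radians(90))
E
```

```text
clock: 9.95
tcp_pos: [0.5899, 0.0709, 0.1887]
orientation: [0.2, 3.129, 0.003]
contact_force: [0.7, -0.4, -1.6]
grip_width: 0.0435
t 9.95 tcp [0.5899 0.0709 0.1887] jawyaw 82.7 tilt 0.35 F [ 0.7 -0.4 -1.6] w 0.0435 q [-0.63  0.42  0.53  1.83 -0.26  0.95  1.46]
turn [ 0.0006  0.0019 -0.0407] shift [0.4828 1.0124 0.0179] rows>= 5.0
```

```bash
python3 -m jog '[0,0,0,0.09,0.18,0,0.3, 0,0,-0.02,0.18,0.36,0,0.3, 0,0.002,-0.03,0.27,0.54,0,0.3, 0,0.002,-0.04,0.36,0.72,0,0.3, 0,0.002,-0.04,0.44,0.88,0,0.3, 0,0.002,-0.04,0.48,1,0,0.3, 0,0.002,-0.04,0.48,1,0.1,0.3]'
python3 - <<'E'
from h import *
st()
need((0.52,0.284,0.0685),np.radians(90))
E
```

```text
clock: 10.65
tcp_pos: [0.5189, 0.2875, 0.1685]
orientation: [-0.008, 3.141, 0.008]
contact_force: [0.9, 0.6, -1.1]
grip_width: 0.0432
t 10.65 tcp [0.5189 0.2875 0.1685] jawyaw 90.3 tilt 0.3 F [ 0.9  0.6 -1.1] w 0.0432 q [-0.95  0.43  0.44  1.84 -0.24  0.91  1.18]
turn [0.0017 0.0001 0.0016] shift [-0.0052 -0.02    0.4998] rows>= 3.0
```

```bash
python3 -m jog '[0.0017,0,0,-0.005,-0.02,0.15,0.3, 0.0017,0,0,-0.005,-0.02,0.3,0.3, 0.0017,0,0,-0.005,-0.02,0.4,0.3, 0.0017,0,0,-0.005,-0.02,0.47,0.3, 0.0017,0,0,-0.005,-0.02,0.5,0.3, 0.0017,0,0,-0.005,-0.02,0.5,0.3, 0.0017,0,0,-0.005,-0.02,0.504,0.3, 0.0017,0,0,-0.005,-0.02,0.504,0.3]'
python3 - <<'E'
from h import *
st()
E
```

```text
clock: 11.45
tcp_pos: [0.5203, 0.2842, 0.0681]
orientation: [-0.008, 3.141, 0.001]
contact_force: [-0.6, -0.6, -0.6]
grip_width: 0.0435
t 11.45 tcp [0.5203 0.2842 0.0681] jawyaw 90.3 tilt 0.07 F [-0.6 -0.6 -0.6] w 0.0435 q [-0.89  0.57  0.38  1.91 -0.31  0.72  1.25]
```

```bash
python3 -m jog '[0,0,0,0,0,0.006,0.3, 0,0,0,0,0,0.008,0.3, 0,0,0,0,0,0.008,0.6, 0,0,0,0,0,0.008,0.75, 0,0,0,0,0,0.008,0.85, 0,0,0,0,0,0.008,0.85, 0,0,0,0,0,-0.2,0.85, 0,0,0,0,0,-0.4,0.85, 0,0,0,0,0,-0.6,0.85, 0,0,0,0,0,-0.65,0.85]'
python3 - <<'E'
from h import *
st()
need((0.5707,-0.0602,0.195),np.radians(82.6))
E
```

```text
clock: 12.45
tcp_pos: [0.5226, 0.285, 0.2028]
orientation: [-0.007, 3.135, 0.008]
contact_force: [1.1, 0.5, 1.5]
grip_width: 0.0729
t 12.45 tcp [0.5226 0.285  0.2028] jawyaw 90.3 tilt 0.49 F [1.1 0.5 1.5] w 0.0729 q [-0.96  0.4   0.47  1.81 -0.21  0.97  1.17]
turn [0.0017 0.0021 0.0425] shift [-0.2327 -1.7274  0.032 ] rows>= 7.0
```

```bash
python3 -m jog '[0,0,0,0,-0.2,0,0.85, 0,0,0.01,-0.05,-0.4,0,0.85, 0.0017,0.002,0.02,-0.1,-0.6,0,0.85, 0.0017,0.002,0.03,-0.12,-0.8,0,0.85, 0.0017,0.002,0.042,-0.15,-1,0,0.85, 0.0017,0.002,0.042,-0.18,-1,0,0.85]'
python3 - <<'E'
from h import *
st()
need((0.5707,-0.0602,0.195),np.radians(82.6))
E
```

```text
clock: 13.05
tcp_pos: [0.5593, 0.0778, 0.2021]
orientation: [0.216, 3.134, -0.004]
contact_force: [0.7, 0.1, 1.2]
grip_width: 0.0725
t 13.05 tcp [0.5593 0.0778 0.2021] jawyaw 82.1 tilt 0.15 F [0.7 0.1 1.2] w 0.0725 q [-0.69  0.36  0.56  1.88 -0.23  0.96  1.4 ]
turn [-0.0008  0.0002 -0.0027] shift [-0.1514 -0.6757  0.0373] rows>= 3.0
```

```bash
python3 -m jog '[0,0,0,-0.05,-0.2,0,0.75, 0,0,0,-0.1,-0.4,0.02,0.75, -0.0008,0,-0.0027,-0.15,-0.6,0.037,0.75, -0.0008,0,-0.0027,-0.151,-0.676,0.037,0.75, -0.0008,0,-0.0027,-0.151,-0.676,0.037,0.75, -0.0008,0,-0.0027,-0.151,-0.676,0.037,0.75]'
python3 - <<'E'
from h import *
st()
o=r.get_obs();f=r.grab_frame("wrist"); cv2.imwrite("pics/w5.png",f[:,:,::-1])
C=cam("wrist",o)
need((0.5707,-0.0602,0.052),np.radians(82.6))
print(proj(C,(.5707,-.0602,.093)),proj(C,(.5792,.0052,.041)))
E
```

```text
clock: 13.65
tcp_pos: [0.5706, -0.0587, 0.1947]
orientation: [-0.202, -3.135, -0.001]
contact_force: [-0.1, -0.1, 0.2]
grip_width: 0.0639
t 13.65 tcp [ 0.5706 -0.0587  0.1947] jawyaw 82.6 tilt 0.05 F [-0.1 -0.1  0.2] w 0.0639 q [-0.46  0.39  0.58  1.87 -0.26  0.96  1.68]
turn [ 0.0003 -0.      0.0007] shift [-0.0012 -0.0118  0.7138] rows>= 3.0
[286.2548781  209.82051465] [360.50307489 193.42755223]
```

View pics/w5.png

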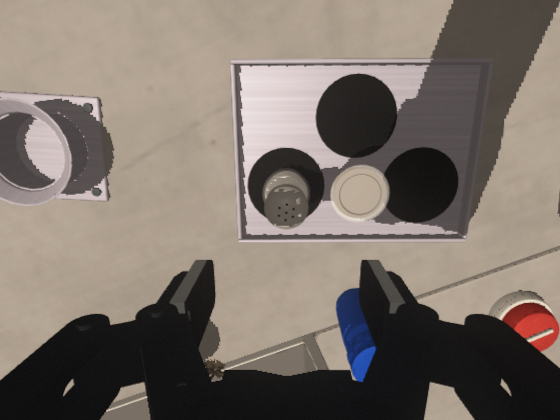

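```bash
python3 -m jog '[0,0,0,-0.001,-0.012,0.2,0.72, 0,0,0,-0.001,-0.012,0.4,0.72, 0,0,0,-0.001,-0.012,0.55,0.72, 0,0,0,-0.001,-0.012,0.65,0.72, 0,0,0,-0.001,-0.012,0.71,0.72, 0,0,0,-0.001,-0.012,0.71,0.72, 0,0,0,-0.001,-0.012,0.71,0.72]' 40
python3 - <<'E'
from h import *
st()
need((0.5707,-0.0602,0.050),np.radians(82.6))
E
```

```text
clock: 14.4
tcp_pos: [0.5713, -0.0594, 0.0534]
orientation: [0.197, 3.135, 0.002]
contact_force: [-0.1, 0.2, 1.1]
grip_width: 0.0615
t 14.4 tcp [ 0.5713 -0.0594  0.0534] jawyaw 82.8 tilt 0.09 F [-0.1  0.2  1.1] w 0.0615 q [-0.36  0.59  0.47  1.96 -0.41  0.69  1.81]
turn [0.0005 0.0003 0.0011] shift [ 0.0026 -0.0044  0.0172] rows>= 1.0
```

```bash
python3 -m jog '[0,0,0,0.0026,-0.0044,0.017,0.72, 0,0,0,0.0026,-0.0044,0.017,0.55, 0,0,0,0.0026,-0.0044,0.017,0.4, 0,0,0,0.0026,-0.0044,0.017,0.3, 0,0,0,0.0026,-0.0044,0.017,0.3, 0,0,0,0.0026,-0.0044,0.017,0.3]' 40
python3 - <<'E'
from h import *
st()
E
python3 -m jog '[0,0,0,0,0,-0.05,0.3, 0,0,0,0,0,-0.2,0.3, 0,0,0,0,0,-0.4,0.3, 0,0,0,0,0,-0.6,0.3, 0,0,0,0,0,-0.7,0.3, 0,0,0,0,0,-0.7,0.3]'
python3 - <<'E'
from h import *
st()
need((0.598,0.284,0.19),np.radians(90))
f=r.grab_frame("side"); cv2.imwrite("pics/s6.png",f[:,:,::-1])
E
```

```text
clock: 15.0
tcp_pos: [0.5714, -0.06, 0.051]
orientation: [0.197, 3.133, 0.003]
contact_force: [-1.1, 0.5, 5.6]
grip_width: 0.035
t 15.0 tcp [ 0.5714 -0.06    0.051 ] jawyaw 82.8 tilt 0.18 F [-1.1  0.5  5.6] w 0.035 q [-0.35  0.59  0.46  1.96 -0.41  0.68  1.81]
clock: 15.6
tcp_pos: [0.5731, -0.0608, 0.195]
orientation: [0.198, 3.126, 0.005]
contact_force: [0.1, -0.9, -2.4]
grip_width: 0.0345
t 15.6 tcp [ 0.5731 -0.0608  0.195 ] jawyaw 82.8 tilt 0.55 F [ 0.1 -0.9 -2.4] w 0.0345 q [-0.46  0.39  0.59  1.87 -0.27  0.95  1.7 ]
turn [ 0.001   0.0029 -0.0402] shift [0.0938 1.726  0.0308] rows>= 7.0
```

View pics/s6.png

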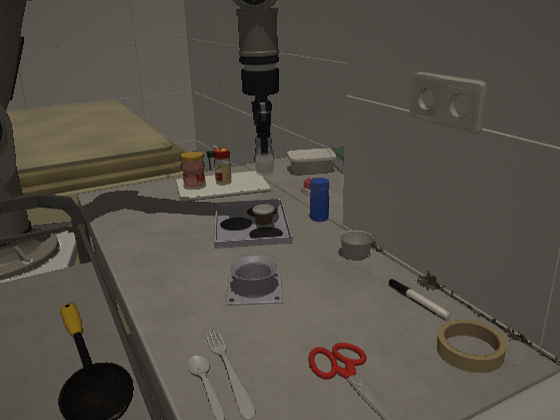

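```bash
python3 - <<'E'
from h import *
f=cv2.imread("pics/s6.png"); cv2.imwrite("pics/s6z.png",cv2.resize(f[60:260,170:350],(720,800),interpolation=cv2.INTER_CUBIC)[:600])
E
```

View pics/s6z.png

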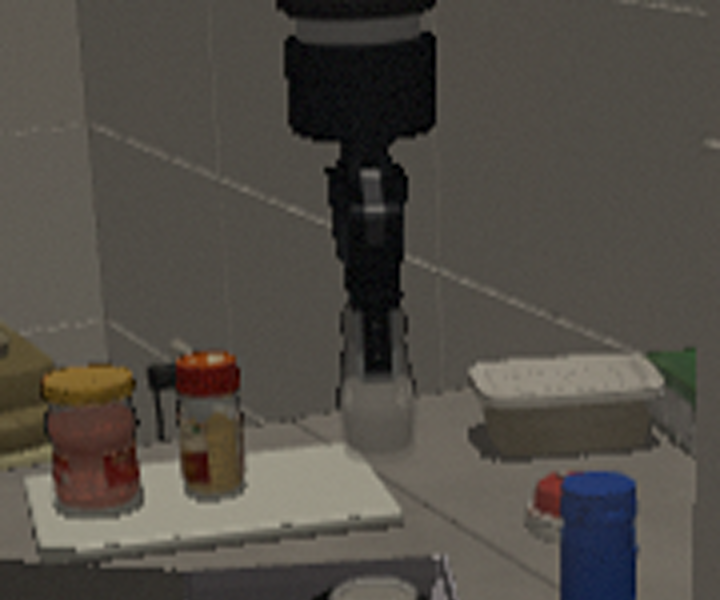

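```bash
python3 - <<'E'
from h import *
o=r.get_obs()
f=r.grab_frame("scene"); C=cam("scene"); u=proj(C,o["tcp_pos"]).astype(int)
a=f[u[1]-60:u[1]+60,u[0]-60:u[0]+60,::-1]
g=r.grab_frame("wrist")[:,:,::-1]
cv2.imwrite("pics/s7.png",np.hstack([cv2.resize(a,(420,420),interpolation=cv2.INTER_CUBIC),cv2.resize(g[100:380,150:430],(380,420))]))
E
```

```text
(no output)
```

View pics/s7.png

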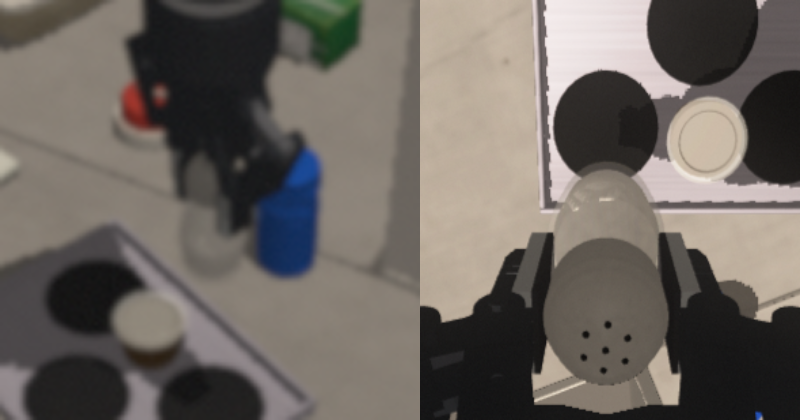

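```bash
python3 -m jog '[0,0,0,0.02,0.2,0,0.3, 0,0,-0.01,0.03,0.4,0,0.3, 0.001,0.003,-0.02,0.04,0.6,0,0.3, 0.001,0.003,-0.03,0.05,0.8,0,0.3, 0.001,0.003,-0.04,0.06,0.95,0,0.3, 0.001,0.003,-0.04,0.06,0.95,0,0.3]'
python3 - <<'E'
from h import *
st()
need((0.598,0.284,0.19),np.radians(90))
E
```

```text
clock: 16.35
tcp_pos: [0.5809, 0.1363, 0.1887]
orientation: [0.014, -3.13, -0.001]
contact_force: [-0.4, -0.2, -0.0]
grip_width: 0.0345
t 16.35 tcp [0.5809 0.1363 0.1887] jawyaw 90.5 tilt 0.66 F [-0.4 -0.2 -0. ] w 0.0345 q [-0.72  0.43  0.51  1.81 -0.25  0.97  1.48]
turn [ 0.0003 -0.0037  0.0029] shift [-0.0922  0.7379 -0.0066] rows>= 3.0
```

```bash
python3 -m jog '[0,-0.002,0,-0.02,0.2,0,0.3, 0,-0.0037,0.003,-0.05,0.4,0,0.3, 0,-0.0037,0.003,-0.092,0.6,0,0.3, 0,-0.0037,0.003,-0.092,0.738,0,0.3, 0,-0.0037,0.003,-0.092,0.738,0.1,0.3, 0,-0.0037,0.003,-0.092,0.738,0.2,0.3, 0,-0.0037,0.003,-0.092,0.738,0.3,0.3, 0,-0.0037,0.003,-0.092,0.738,0.4,0.3, 0,-0.0037,0.003,-0.092,0.738,0.5,0.3, 0,-0.0037,0.003,-0.092,0.738,0.58,0.3, 0,-0.0037,0.003,-0.092,0.738,0.6,0.3, 0,-0.0037,0.003,-0.092,0.738,0.6,0.3]'
python3 - <<'E'
from h import *
st()
need((0.598,0.284,0.063),np.radians(90))
f=r.grab_frame("side"); cv2.imwrite("pics/s8.png",cv2.resize(f[90:220,150:310,::-1],(800,650))[:600])
E
```

```text
clock: 17.55
tcp_pos: [0.5961, 0.2834, 0.0677]
orientation: [-0.001, -3.14, 0.001]
contact_force: [0.4, 0.9, -1.2]
grip_width: 0.0348
t 17.55 tcp [0.5961 0.2834 0.0677] jawyaw 89.9 tilt 0.09 F [ 0.4  0.9 -1.2] w 0.0348 q [-0.83  0.67  0.42  1.74 -0.35  0.81  1.32]
turn [-0.0001 -0.0005 -0.0003] shift [-0.0097  0.0029  0.0234] rows>= 1.0
```

View pics/s8.png

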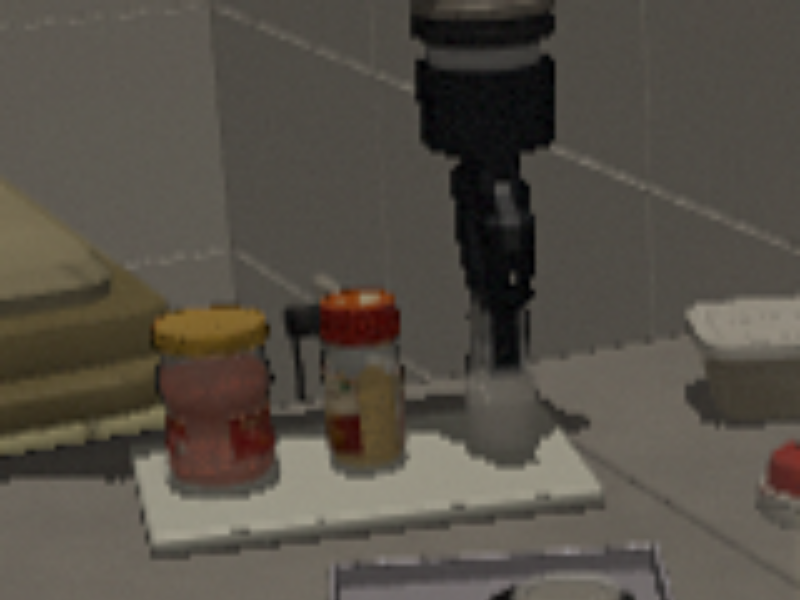

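```bash
python3 -m jog '[0,0,0,0,0,0.01,0.3, 0,0,0,0,0,0.02,0.3, 0,0,0,0,0,0.025,0.3, 0,0,0,0,0,0.025,0.3]'
```

```text
clock: 18.0
tcp_pos: [0.5967, 0.2839, 0.0638]
orientation: [0.001, 3.142, 0.001]
contact_force: [-0.4, -0.3, -0.5]
grip_width: 0.0346
```

```bash
python3 -m jog '[0,0,0,0,0,0.008,0.3, 0,0,0,0,0,0.012,0.3, 0,0,0,0,0,0.012,0.3]'
```

```text
clock: 18.3
tcp_pos: [0.5966, 0.2839, 0.0613]
orientation: [-0.001, -3.141, -0.001]
contact_force: [0.9, -0.2, -0.8]
grip_width: 0.0346
```

```bash
python3 -m jog '[0,0,0,0,0,0.006,0.3, 0,0,0,0,0,0.006,0.3]'
python3 -m jog '[0,0,0,0,0,0,0.45, 0,0,0,0,0,0,0.55, 0,0,0,0,0,0,0.7, 0,0,0,0,0,0,0.85, 0,0,0,0,0,0,0.85, 0,0,0,0,0,-0.15,0.85, 0,0,0,0,0,-0.35,0.85, 0,0,0,0,0,-0.55,0.85, 0,0,0,0,0,-0.7,0.85, 0,0,0,0,0,-0.7,0.85]'
python3 - <<'E'
from h import *
st()
f=r.grab_frame("side"); cv2.imwrite("pics/s9.png",cv2.resize(f[90:220,150:310,::-1],(800,650))[:600])
need((0.5792,0.0052,0.18),np.radians(82.6))
E
```

```text
clock: 18.5
tcp_pos: [0.5971, 0.284, 0.0611]
orientation: [0.001, 3.141, 0.002]
contact_force: [-2.8, -0.4, 6.4]
grip_width: 0.0347
clock: 19.5
tcp_pos: [0.5998, 0.2846, 0.2063]
orientation: [0.002, 3.134, 0.009]
contact_force: [-0.3, -1.2, 0.1]
grip_width: 0.0722
t 19.5 tcp [0.5998 0.2846 0.2063] jawyaw 89.9 tilt 0.55 F [-0.3 -1.2  0.1] w 0.0722 q [-0.88  0.51  0.49  1.64 -0.27  1.05  1.26]
turn [0.0013 0.0013 0.0408] shift [ 0.0952 -1.3957  0.1124] rows>= 6.0
```

View pics/s9.png

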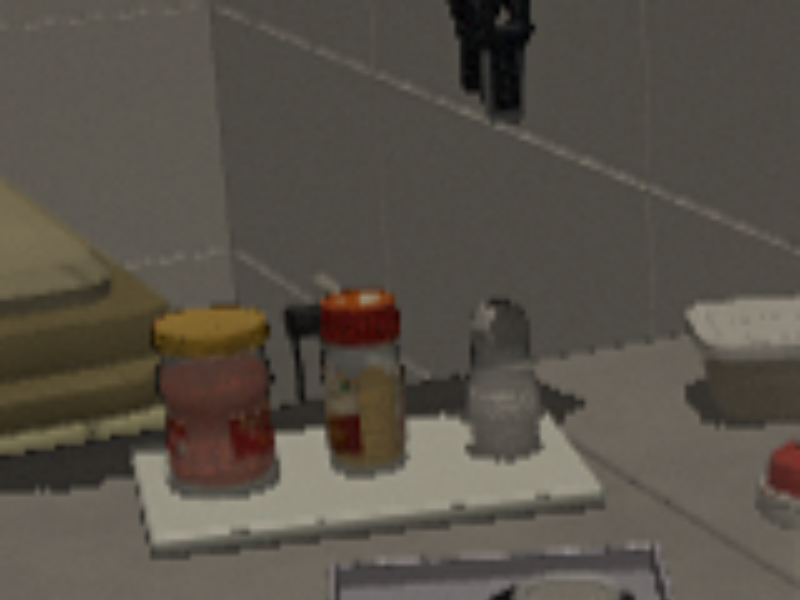

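All three stand on the board. Now the pot.

```bash
python3 -m jog '[0,0,0.01,0.02,-0.2,0,0.85, 0.001,0.001,0.02,0.03,-0.4,0,0.85, 0.001,0.001,0.03,0.05,-0.6,0.03,0.85, 0.001,0.001,0.04,0.07,-0.8,0.06,0.85, 0.001,0.001,0.04,0.08,-1,0.08,0.85, 0.001,0.001,0.04,0.08,-1,0.08,0.85]'
python3 - <<'E'
from h import *
st()
need((0.5792,0.0052,0.18),np.radians(82.6))
E
```

```text
clock: 20.15
tcp_pos: [0.5805, 0.0766, 0.1854]
orientation: [-0.213, -3.133, 0.005]
contact_force: [-0.2, -1.6, 0.2]
grip_width: 0.0725
t 20.15 tcp [0.5805 0.0766 0.1854] jawyaw 82.2 tilt 0.2 F [-0.2 -1.6  0.2] w 0.0725 q [-0.67  0.42  0.56  1.85 -0.27  0.95  1.45]
turn [-0.001  -0.0005 -0.0022] shift [-0.0419 -0.3544  0.0279] rows>= 2.0
```

```bash
python3 -m jog '[0,0,0,-0.02,-0.2,0.01,0.95, -0.001,0,-0.002,-0.042,-0.354,0.03,0.95, -0.001,0,-0.002,-0.042,-0.354,0.03,0.95, -0.001,0,-0.002,-0.042,-0.354,0.03,0.95]'
python3 - <<'E'
from h import *
st()
o=r.get_obs();C=cam("wrist",o);f=r.grab_frame("wrist"); cv2.imwrite("pics/w10.png",f[:,:,::-1])
need((0.5792,0.0052,0.018),np.radians(82.6))
print(proj(C,(.5792,.0052,.041)))
E
```

```text
clock: 20.55
tcp_pos: [0.5786, 0.0049, 0.1786]
orientation: [-0.206, -3.132, 0.0]
contact_force: [0.4, 0.9, 0.8]
grip_width: 0.0813
t 20.55 tcp [0.5786 0.0049 0.1786] jawyaw 82.5 tilt 0.19 F [0.4 0.9 0.8] w 0.0813 q [-0.55  0.42  0.57  1.87 -0.28  0.93  1.58]
turn [ 0.    -0.001 -0.   ] shift [-0.005  -0.0048  0.8035] rows>= 4.0
[288.69455056 198.71345106]
```

View pics/w10.png

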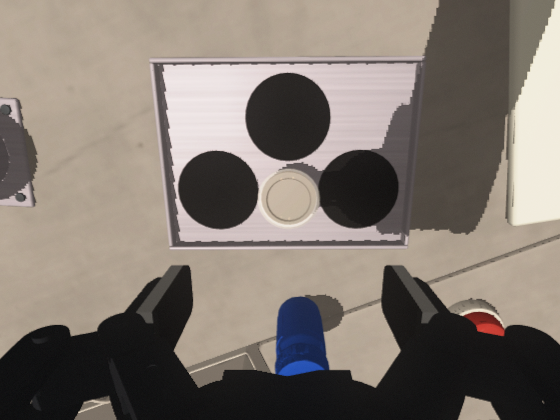

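```bash
python3 -m jog '[0,-0.001,0,-0.005,-0.005,0.2,0.9, 0,-0.001,0,-0.005,-0.005,0.4,0.9, 0,-0.001,0,-0.005,-0.005,0.55,0.9, 0,-0.001,0,-0.005,-0.005,0.68,0.9, 0,-0.001,0,-0.005,-0.005,0.78,0.9, 0,-0.001,0,-0.005,-0.005,0.81,0.9, 0,-0.001,0,-0.005,-0.005,0.81,0.9]' 30
python3 - <<'E'
from h import *
st()
need((0.5792,0.0052,0.015),np.radians(82.6))
f=cv2.imread("pics/w10.png")
K=r.calibration("wrist")
# mats from w10
obs=dict(tcp_pos=np.array([.5786,.0049,.1786]),orientation=np.array([-.206,-3.132,0]))
C=cam("wrist",obs)
m=cv2.inRange(cv2.cvtColor(f,cv2.COLOR_BGR2GRAY),0,50);m[260:]=0
for c in cv2.findContours(m,0,2)[0]:
    if cv2.contourArea(c)>2000:
        (x,y),_,_=cv2.fitEllipse(c); print((x,y),onz(C,(x,y),.005).round(4))
E
```

```text
clock: 21.3
tcp_pos: [0.5787, 0.0065, 0.0159]
orientation: [-0.2, -3.133, -0.0]
contact_force: [0.1, -0.2, 0.3]
grip_width: 0.0768
t 21.3 tcp [0.5787 0.0065 0.0159] jawyaw 82.7 tilt 0.1 F [ 0.1 -0.2  0.3] w 0.0768 q [-0.44  0.65  0.43  1.96 -0.44  0.63  1.72]
turn [ 0.     -0.0006  0.0005] shift [-0.0033 -0.006   0.0043] rows>= 1.0
(218.0280303955078, 189.339599609375) [ 0.5705 -0.0609  0.005 ]
(358.38226318359375, 188.50689697265625) [0.5872 0.0708 0.005 ]
(287.66400146484375, 116.30818939208984) [0.5131 0.0132 0.005 ]
```

```bash
python3 -m jog '[0,0,0,-0.003,-0.006,0.003,0.8, 0,0,0,-0.003,-0.006,0.003,0.7, 0,0,0,-0.003,-0.006,0.003,0.6, 0,0,0,-0.003,-0.006,0.003,0.45, 0,0,0,-0.003,-0.006,0.003,0.45, 0,0,0,-0.003,-0.006,0.003,0.45]' 30
python3 - <<'E'
from h import *
st()
E
python3 -m jog '[0,0,0,0,0,-0.05,0.45, 0,0,0,0,0,-0.2,0.45, 0,0,0,0,0,-0.4,0.45, 0,0,0,0,0,-0.55,0.45, 0,0,0,0,0,-0.55,0.45]'
python3 - <<'E'
from h import *
st()
need((0.506,-0.280,0.125),np.radians(82.6))
f=r.grab_frame("side");a=f[100:260,180:340,::-1]
g=r.grab_frame("wrist")[:,:,::-1]
cv2.imwrite("pics/s11.png",np.hstack([cv2.resize(a,(420,420),interpolation=cv2.INTER_CUBIC),cv2.resize(g[100:380,150:430],(380,420))]))
E
```

```text
clock: 21.9
tcp_pos: [0.5799, 0.0054, 0.0165]
orientation: [-0.2, -3.135, -0.002]
contact_force: [-0.7, 0.7, 5.9]
grip_width: 0.0513
t 21.9 tcp [0.5799 0.0054 0.0165] jawyaw 82.7 tilt 0.06 F [-0.7  0.7  5.9] w 0.0513 q [-0.44  0.65  0.43  1.95 -0.44  0.63  1.72]
clock: 22.4
tcp_pos: [0.583, 0.005, 0.1316]
orientation: [0.201, 3.127, 0.005]
contact_force: [0.4, 0.3, -0.8]
grip_width: 0.0518
t 22.4 tcp [0.583  0.005  0.1316] jawyaw 82.7 tilt 0.51 F [ 0.4  0.3 -0.8] w 0.0518 q [-0.52  0.48  0.54  1.91 -0.33  0.83  1.63]
turn [0.0011 0.0026 0.0003] shift [ 0.2    -1.4626  0.0263] rows>= 6.0
```

View pics/s11.png

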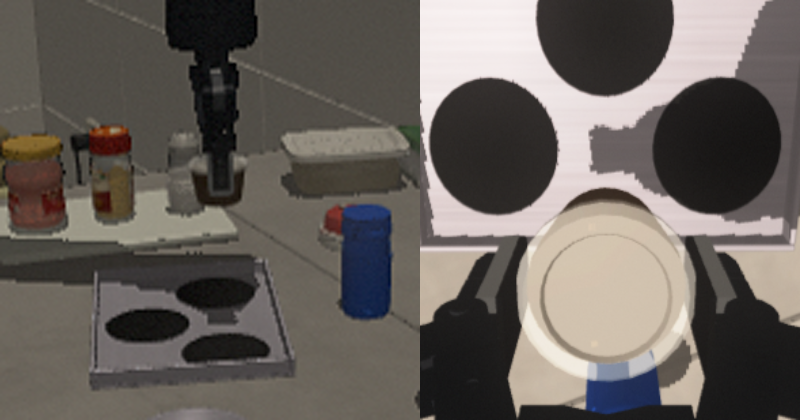

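```bash
python3 -m jog '[0,0,0,0.02,-0.2,0,0.45, 0.001,0.002,0,0.05,-0.4,0,0.45, 0.001,0.0026,0,0.08,-0.6,0,0.45, 0.001,0.0026,0,0.11,-0.8,0,0.45, 0.001,0.0026,0,0.14,-1,0,0.45, 0.001,0.0026,0,0.14,-1,0,0.45]'
python3 - <<'E'
from h import *
st()
need((0.506,-0.280,0.12),np.radians(82.6))
E
```

```text
clock: 23.1
tcp_pos: [0.5235, -0.196, 0.1266]
orientation: [-0.214, -3.125, 0.006]
contact_force: [0.1, 1.1, -0.4]
grip_width: 0.0513
t 23.1 tcp [ 0.5235 -0.196   0.1266] jawyaw 82.2 tilt 0.55 F [ 0.1  1.1 -0.4] w 0.0513 q [-0.19  0.47  0.56  1.95 -0.33  0.82  1.99]
turn [-0.0014 -0.0027 -0.0025] shift [ 0.0288 -0.4279  0.0352] rows>= 2.0
```

```bash
python3 -m jog '[-0.001,-0.0027,-0.002,0.014,-0.2,0.02,0.45, -0.0014,-0.0027,-0.0025,0.029,-0.38,0.035,0.45, -0.0014,-0.0027,-0.0025,0.029,-0.428,0.035,0.45, -0.0014,-0.0027,-0.0025,0.029,-0.428,0.035,0.45, -0.0014,-0.0027,-0.0025,0.029,-0.428,0.035,0.45]'
python3 - <<'E'
from h import *
st()
need((0.506,-0.280,0.053),np.radians(82.6))
o=r.get_obs();C=cam("wrist",o)
f=r.grab_frame("side");u=proj(cam("side"),(.506,-.28,.06)).astype(int);a=f[u[1]-80:u[1]+60,u[0]-70:u[0]+70,::-1]
g=r.grab_frame("wrist")[:,:,::-1].copy()
pts=[proj(C,(.5064+.046*np.cos(t),-.2803+.046*np.sin(t),.048)) for t in np.linspace(0,6.28,40)]
cv2.polylines(g,[np.int32(pts)],True,(0,255,0),1)
cv2.imwrite("pics/s12.png",np.hstack([cv2.resize(a,(420,420),interpolation=cv2.INTER_CUBIC),cv2.resize(g[100:380,150:430],(380,420))]))
E
```

```text
clock: 23.6
tcp_pos: [0.5061, -0.2784, 0.1192]
orientation: [-0.201, -3.134, -0.002]
contact_force: [0.8, 1.1, -0.8]
grip_width: 0.0512
t 23.6 tcp [ 0.5061 -0.2784  0.1192] jawyaw 82.7 tilt 0.11 F [ 0.8  1.1 -0.8] w 0.0512 q [-0.02  0.5   0.55  1.92 -0.35  0.82  2.16]
turn [ 0.0004 -0.0004  0.0004] shift [-0.0011 -0.0087  0.3312] rows>= 2.0
```

View pics/s12.png

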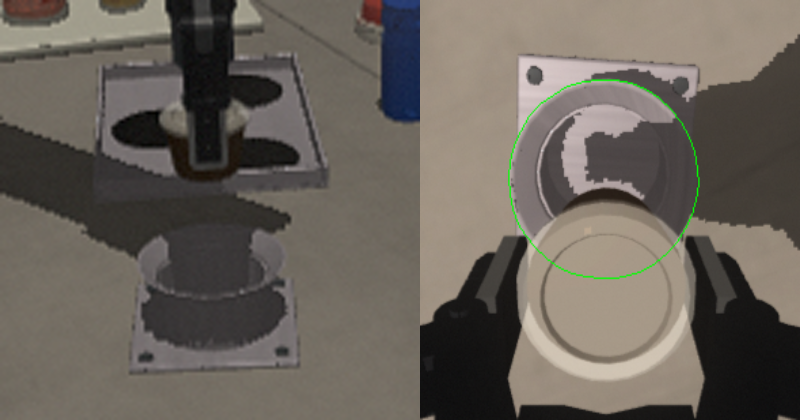

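Rim position confirmed. Lowering.

```bash
python3 -m jog '[0,0,0,-0.001,-0.009,0.1,0.45, 0,0,0,-0.001,-0.009,0.2,0.45, 0,0,0,-0.001,-0.009,0.27,0.45, 0,0,0,-0.001,-0.009,0.31,0.45, 0,0,0,-0.001,-0.009,0.33,0.45, 0,0,0,-0.001,-0.009,0.33,0.45]'
python3 - <<'E'
from h import *
st()
need((0.506,-0.280,0.053),np.radians(82.6))
f=r.grab_frame("side");u=proj(cam("side"),(.506,-.28,.06)).astype(int);a=f[u[1]-80:u[1]+60,u[0]-70:u[0]+70,::-1]
cv2.imwrite("pics/s13.png",cv2.resize(a,(600,600),interpolation=cv2.INTER_CUBIC))
E
```

```text
clock: 24.3
tcp_pos: [0.5066, -0.2794, 0.0534]
orientation: [-0.198, -3.134, -0.002]
contact_force: [-0.1, 1.1, -0.3]
grip_width: 0.0511
t 24.3 tcp [ 0.5066 -0.2794  0.0534] jawyaw 82.8 tilt 0.1 F [-0.1  1.1 -0.3] w 0.0511 q [ 0.03  0.6   0.49  1.95 -0.42  0.7   2.22]
turn [ 0.0004 -0.0003  0.001 ] shift [ 0.0023 -0.0035  0.002 ] rows>= 1.0
```

View pics/s13.png

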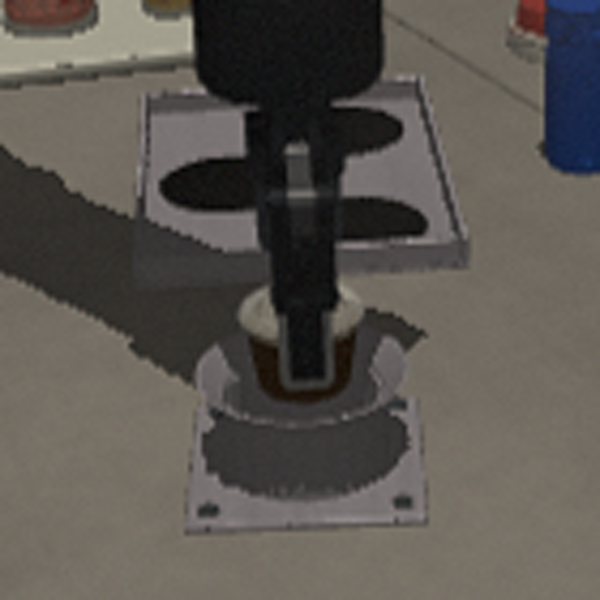

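Foot is in the funnel. Releasing.

```bash
python3 -m jog '[0,0,0,0.002,-0.003,0,0.6, 0,0,0,0.002,-0.003,0,0.8, 0,0,0,0.002,-0.003,0,0.85, 0,0,0,0.002,-0.003,0,0.85, 0,0,0,0.002,-0.003,-0.1,0.85, 0,0,0,0.002,-0.003,-0.3,0.85, 0,0,0,0.002,-0.003,-0.5,0.85, 0,0,0,0.002,-0.003,-0.7,0.85, 0,0,0,0.002,-0.003,-0.7,0.85]'
python3 - <<'E'
from h import *
st()
f=r.grab_frame("side");u=proj(cam("side"),(.506,-.28,.06)).astype(int);a=f[u[1]-80:u[1]+60,u[0]-70:u[0]+70,::-1]
g=r.grab_frame("wrist")[:,:,::-1].copy()
cv2.imwrite("pics/s14.png",np.hstack([cv2.resize(a,(420,420),interpolation=cv2.INTER_CUBIC),cv2.resize(g[100:380,150:430],(380,420))]))
E
```

```text
clock: 25.25
tcp_pos: [0.5091, -0.2824, 0.1994]
orientation: [0.199, 3.126, -0.002]
contact_force: [0.9, 0.3, -1.3]
grip_width: 0.0725
t 25.25 tcp [ 0.5091 -0.2824  0.1994] jawyaw 82.7 tilt 0.53 F [ 0.9  0.3 -1.3] w 0.0725 q [-0.07  0.4   0.61  1.85 -0.28  0.96  2.11]
```

View pics/s14.png

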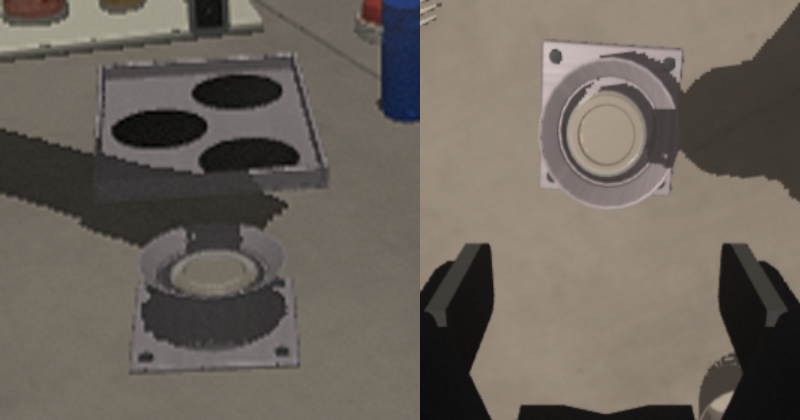

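Pot lies flat at the bottom. Now the returns, starting with the salt shaker.

```bash
python3 -m jog '[0,0,0,-0.03,0.2,-0.02,0.85, 0,0,0,-0.06,0.4,-0.02,0.85, 0,0.002,0,-0.1,0.6,-0.03,0.85, 0,0.002,0,-0.14,0.8,-0.03,0.85, 0,0.002,0,-0.17,1,-0.03,0.85, 0,0.002,0,-0.17,1,-0.03,0.85]'
python3 - <<'E'
from h import *
st()
need((0.597,0.284,0.205),np.radians(90))
E
```

```text
clock: 25.95
tcp_pos: [0.5666, -0.0786, 0.1989]
orientation: [-0.182, -3.129, -0.007]
contact_force: [-0.2, 0.1, -0.5]
grip_width: 0.0728
t 25.95 tcp [ 0.5666 -0.0786  0.1989] jawyaw 83.3 tilt 0.48 F [-0.2  0.1 -0.5] w 0.0728 q [-0.41  0.38  0.57  1.86 -0.25  0.97  1.72]
turn [ 0.0013 -0.0023 -0.037 ] shift [ 0.0594  1.8183 -0.0232] rows>= 8.0
```

```bash
python3 -m jog '[0,0,0,0,0.2,0,0.85, 0.001,-0.002,-0.01,0.01,0.4,-0.02,0.85, 0.001,-0.002,-0.02,0.02,0.6,-0.02,0.85, 0.001,-0.002,-0.037,0.03,0.8,-0.02,0.85, 0.001,-0.002,-0.037,0.03,1,-0.02,0.85, 0.001,-0.002,-0.037,0.03,1,-0.02,0.85]'
python3 - <<'E'
from h import *
st()
need((0.597,0.284,0.205),np.radians(90))
E
```

```text
clock: 26.55
tcp_pos: [0.5828, 0.1282, 0.2017]
orientation: [0.015, -3.138, -0.005]
contact_force: [0.6, 0.5, -0.4]
grip_width: 0.0723
t 26.55 tcp [0.5828 0.1282 0.2017] jawyaw 90.6 tilt 0.28 F [ 0.6  0.5 -0.4] w 0.0723 q [-0.69  0.41  0.49  1.8  -0.23  0.99  1.47]
turn [ 0.001  -0.0012  0.0031] shift [-0.0783  0.7785 -0.0145] rows>= 4.0
```

```bash
python3 -m jog '[0,0,0,-0.02,0.2,-0.01,0.85, 0.001,-0.001,0.003,-0.04,0.4,-0.015,0.85, 0.001,-0.001,0.003,-0.06,0.6,-0.015,0.85, 0.001,-0.001,0.003,-0.078,0.778,-0.015,0.85, 0.001,-0.001,0.003,-0.078,0.778,-0.015,0.85, 0.001,-0.001,0.003,-0.078,0.778,-0.015,0.85]'
python3 - <<'E'
from h import *
st()
need((0.5971,0.284,0.061),np.radians(90))
o=r.get_obs();C=cam("wrist",o);g=r.grab_frame("wrist")[:,:,::-1].copy()
for p in [(.597,.284,.103),(.5203,.2842,.113),(.4376,.2819,.109)]:
    cv2.drawMarker(g,tuple(proj(C,p).astype(int).tolist()),(0,255,0),0,12)
cv2.imwrite("pics/w15.png",g)
E
```

```text
clock: 27.15
tcp_pos: [0.5962, 0.2836, 0.2033]
orientation: [0.002, -3.139, 0.003]
contact_force: [-0.8, -1.6, -0.3]
grip_width: 0.0724
t 27.15 tcp [0.5962 0.2836 0.2033] jawyaw 90.1 tilt 0.2 F [-0.8 -1.6 -0.3] w 0.0724 q [-0.86  0.51  0.46  1.64 -0.25  1.05  1.24]
turn [-0.0006 -0.0009  0.0005] shift [-0.0066  0.0033  0.7113] rows>= 3.0
```

View pics/w15.png

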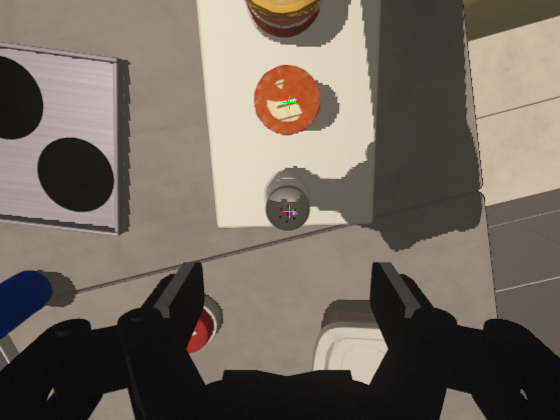

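```bash
python3 -m jog '[0,-0.001,0,-0.0066,0.003,0.2,0.75, 0,-0.001,0,-0.0066,0.003,0.4,0.75, 0,-0.001,0,-0.0066,0.003,0.55,0.75, 0,-0.001,0,-0.0066,0.003,0.65,0.75, 0,-0.001,0,-0.0066,0.003,0.71,0.75, 0,-0.001,0,-0.0066,0.003,0.71,0.75, 0,-0.001,0,-0.0066,0.003,0.71,0.55, 0,-0.001,0,-0.0066,0.003,0.71,0.4, 0,-0.001,0,-0.0066,0.003,0.71,0.3, 0,-0.001,0,-0.0066,0.003,0.71,0.3, 0,-0.001,0,-0.0066,0.003,0.71,0.3]' 40
python3 - <<'E'
from h import *
st()
E
python3 -m jog '[0,0,0,0,0,-0.05,0.3, 0,0,0,0,0,-0.2,0.3, 0,0,0,0,0,-0.4,0.3, 0,0,0,0,0,-0.6,0.3, 0,0,0,0,0,-0.7,0.3, 0,0,0,0,0,-0.7,0.3]'
python3 - <<'E'
from h import *
st()
need((0.5714,-0.06,0.195),np.radians(82.7))
E
```

```text
clock: 28.3
tcp_pos: [0.5989, 0.2825, 0.0635]
orientation: [0.002, 3.138, -0.002]
contact_force: [-0.8, -1.0, 7.3]
grip_width: 0.0341
t 28.3 tcp [0.5989 0.2825 0.0635] jawyaw 89.9 tilt 0.21 F [-0.8 -1.   7.3] w 0.0341 q [-0.81  0.67  0.39  1.73 -0.33  0.8   1.31]
clock: 28.9
tcp_pos: [0.6004, 0.2834, 0.2081]
orientation: [0.002, 3.132, 0.005]
contact_force: [-0.5, -0.4, -0.9]
grip_width: 0.0339
t 28.9 tcp [0.6004 0.2834 0.2081] jawyaw 89.9 tilt 0.58 F [-0.5 -0.4 -0.9] w 0.0339 q [-0.86  0.51  0.46  1.64 -0.25  1.05  1.24]
turn [0.0011 0.003  0.0402] shift [ 0.1437 -1.7176  0.0589] rows>= 7.0
```

```bash
python3 -m jog '[0,0,0.01,0.02,-0.2,0,0.3, 0.001,0.002,0.02,0.03,-0.4,0,0.3, 0.001,0.003,0.03,0.05,-0.6,0,0.3, 0.001,0.003,0.04,0.07,-0.8,0.03,0.3, 0.001,0.003,0.04,0.09,-1,0.05,0.3, 0.001,0.003,0.04,0.09,-1,0.05,0.3]'
python3 - <<'E'
from h import *
st()
need((0.5732,-0.06,0.19),np.radians(82.7))
E
```

```text
clock: 29.5
tcp_pos: [0.5803, 0.0756, 0.1962]
orientation: [-0.214, -3.132, 0.005]
contact_force: [0.4, 0.6, -1.4]
grip_width: 0.0342
t 29.5 tcp [0.5803 0.0756 0.1962] jawyaw 82.2 tilt 0.25 F [ 0.4  0.6 -1.4] w 0.0342 q [-0.65  0.4   0.54  1.84 -0.24  0.97  1.43]
turn [-0.0012 -0.0008 -0.0028] shift [-0.057  -0.6766  0.0331] rows>= 3.0
```

```bash
python3 -m jog '[0,0,0,-0.02,-0.2,0.01,0.3, -0.001,-0.001,-0.003,-0.04,-0.4,0.03,0.3, -0.001,-0.001,-0.003,-0.057,-0.6,0.03,0.3, -0.001,-0.001,-0.003,-0.057,-0.676,0.03,0.3, -0.001,-0.001,-0.003,-0.057,-0.676,0.033,0.3, -0.001,-0.001,-0.003,-0.057,-0.676,0.033,0.3]'
python3 - <<'E'
from h import *
st()
need((0.5732,-0.06,0.0565),np.radians(82.7))
E
```

```text
clock: 30.1
tcp_pos: [0.5731, -0.0583, 0.1894]
orientation: [-0.198, -3.135, -0.001]
contact_force: [-0.3, 1.0, -1.1]
grip_width: 0.0343
t 30.1 tcp [ 0.5731 -0.0583  0.1894] jawyaw 82.8 tilt 0.03 F [-0.3  1.  -1.1] w 0.0343 q [-0.44  0.4   0.56  1.87 -0.26  0.95  1.68]
turn [ 0.0001 -0.0002  0.0005] shift [-0.0021 -0.0085  0.6645] rows>= 3.0
```

```bash
python3 -m jog '[0,0,0,-0.002,-0.0085,0.15,0.3, 0,0,0,-0.002,-0.0085,0.3,0.3, 0,0,0,-0.002,-0.0085,0.45,0.3, 0,0,0,-0.002,-0.0085,0.55,0.3, 0,0,0,-0.002,-0.0085,0.63,0.3, 0,0,0,-0.002,-0.0085,0.66,0.3, 0,0,0,-0.002,-0.0085,0.665,0.3, 0,0,0,-0.002,-0.0085,0.665,0.3]'
python3 - <<'E'
from h import *
st()
need((0.5732,-0.06,0.053),np.radians(82.7))
E
```

```text
clock: 30.9
tcp_pos: [0.5739, -0.0597, 0.057]
orientation: [0.197, 3.135, 0.001]
contact_force: [0.3, 0.2, -0.4]
grip_width: 0.0339
t 30.9 tcp [ 0.5739 -0.0597  0.057 ] jawyaw 82.8 tilt 0.05 F [ 0.3  0.2 -0.4] w 0.0339 q [-0.35  0.58  0.46  1.95 -0.39  0.69  1.79]
turn [0.0002 0.0002 0.0006] shift [ 0.0031 -0.0018  0.0202] rows>= 1.0
```

```bash
python3 -m jog '[0,0,0,0.003,-0.002,0.008,0.3, 0,0,0,0.003,-0.002,0.014,0.3, 0,0,0,0.003,-0.002,0.02,0.3, 0,0,0,0.003,-0.002,0.022,0.3]'
```

```text
clock: 31.3
tcp_pos: [0.5741, -0.0601, 0.0536]
orientation: [0.197, 3.133, 0.002]
contact_force: [-0.5, 1.3, 7.3]
grip_width: 0.0341
```

Contact at 0.0536 as predicted. Release.

```bash
python3 -m jog '[0,0,0,0.002,0,0,0.45, 0,0,0,0.002,0,0,0.55, 0,0,0,0.002,0,0,0.7, 0,0,0,0.002,0,0,0.8, 0,0,0,0.002,0,0,0.8, 0,0,0,0.002,0,-0.15,0.8, 0,0,0,0,0,-0.35,0.8, 0,0,0,0,0,-0.55,0.8, 0,0,0,0,0,-0.75,0.8, 0,0,0,0,0,-0.75,0.8]'
python3 - <<'E'
from h import *
st()
need((0.5203,0.2842,0.205),np.radians(90))
o=r.get_obs();C=cam("wrist",o);g=r.grab_frame("wrist")[:,:,::-1].copy()
for rad,z in((.022,.079),(.022,.005)):
    pts=[proj(C,(.5707+rad*np.cos(t),-.0602+rad*np.sin(t),z)) for t in np.linspace(0,6.28,40)]
    cv2.polylines(g,[np.int32(pts)],True,(0,255,0),1)
cv2.imwrite("pics/w16.png",g)
E
```

```text
clock: 32.3
tcp_pos: [0.577, -0.061, 0.209]
orientation: [0.197, 3.123, 0.003]
contact_force: [0.0, -0.5, -0.2]
grip_width: 0.0684
t 32.3 tcp [ 0.577 -0.061  0.209] jawyaw 82.8 tilt 0.7 F [ 0.  -0.5 -0.2] w 0.0684 q [-0.45  0.38  0.58  1.85 -0.25  0.97  1.68]
turn [ 0.0007  0.0038 -0.0402] shift [0.4988 1.6765 0.0189] rows>= 7.0
```

View pics/w16.png

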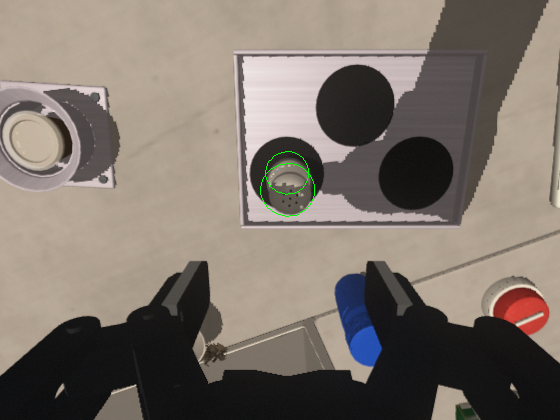

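```bash
python3 -m jog '[0,0,0,0.05,0.19,0,0.85, 0,0.002,-0.01,0.1,0.38,0,0.85, 0,0.004,-0.02,0.16,0.57,0,0.85, 0,0.004,-0.04,0.22,0.76,0.01,0.85, 0,0.004,-0.04,0.28,0.95,0.01,0.85, 0,0.004,-0.04,0.28,0.95,0.01,0.85]'
python3 - <<'E'
from h import *
st()
need((0.5203,0.2842,0.205),np.radians(90))
E
```

```text
clock: 32.95
tcp_pos: [0.5415, 0.1421, 0.2024]
orientation: [0.015, -3.134, -0.006]
contact_force: [0.1, 0.3, -0.1]
grip_width: 0.0724
t 32.95 tcp [0.5415 0.1421 0.2024] jawyaw 90.6 tilt 0.5 F [ 0.1  0.3 -0.1] w 0.0724 q [-0.76  0.35  0.49  1.89 -0.2   0.96  1.41]
turn [ 0.0013 -0.0024  0.0031] shift [ 0.099   0.7115 -0.0091] rows>= 3.0
```

```bash
python3 -m jog '[0.001,-0.002,0,0.03,0.2,-0.01,0.85, 0.001,-0.002,0.003,0.06,0.4,-0.01,0.85, 0.001,-0.002,0.003,0.09,0.6,-0.01,0.85, 0.001,-0.002,0.003,0.099,0.71,-0.01,0.85, 0.001,-0.002,0.003,0.099,0.71,-0.01,0.85, 0.001,-0.002,0.003,0.099,0.71,-0.01,0.85]'
python3 - <<'E'
from h import *
st()
need((0.5203,0.2842,0.067),np.radians(90))
E
```

```text
clock: 33.55
tcp_pos: [0.5198, 0.2832, 0.2039]
orientation: [0.001, -3.139, 0.001]
contact_force: [0.1, -0.3, -0.5]
grip_width: 0.0723
t 33.55 tcp [0.5198 0.2832 0.2039] jawyaw 90.0 tilt 0.18 F [ 0.1 -0.3 -0.5] w 0.0723 q [-0.95  0.39  0.45  1.81 -0.2   0.99  1.16]
turn [-0.0003 -0.0009  0.0002] shift [-0.0044  0.0058  0.6846] rows>= 3.0
```

```bash
python3 -m jog '[0,-0.001,0,-0.0044,0.006,0.2,0.8, 0,-0.001,0,-0.0044,0.006,0.4,0.8, 0,-0.001,0,-0.0044,0.006,0.53,0.8, 0,-0.001,0,-0.0044,0.006,0.63,0.8, 0,-0.001,0,-0.0044,0.006,0.685,0.8, 0,-0.001,0,-0.0044,0.006,0.685,0.8, 0,-0.001,0,-0.0044,0.006,0.685,0.65, 0,-0.001,0,-0.0044,0.006,0.685,0.5, 0,-0.001,0,-0.0044,0.006,0.685,0.3, 0,-0.001,0,-0.0044,0.006,0.685,0.3, 0,-0.001,0,-0.0044,0.006,0.685,0.3]' 40
python3 - <<'E'
from h import *
st()
E
python3 -m jog '[0,0,0,0,0,-0.05,0.3, 0,0,0,0,0,-0.2,0.3, 0,0,0,0,0,-0.4,0.3, 0,0,0,0,0,-0.6,0.3, 0,0,0,0,0,-0.7,0.3, 0,0,0,0,0,-0.7,0.3]'
python3 - <<'E'
from h import *
st()
need((0.589,0.0706,0.195),np.radians(82.7))
E
```

```text
clock: 34.65
tcp_pos: [0.5213, 0.2842, 0.0682]
orientation: [-0.0, 3.139, -0.0]
contact_force: [-0.1, -2.1, 6.1]
grip_width: 0.0432
t 34.65 tcp [0.5213 0.2842 0.0682] jawyaw 90.0 tilt 0.12 F [-0.1 -2.1  6.1] w 0.0432 q [-0.89  0.57  0.38  1.9  -0.3   0.72  1.24]
clock: 35.25
tcp_pos: [0.5228, 0.2854, 0.2124]
orientation: [-0.001, 3.134, 0.007]
contact_force: [0.2, 0.6, -0.9]
grip_width: 0.0435
t 35.25 tcp [0.5228 0.2854 0.2124] jawyaw 90.0 tilt 0.51 F [ 0.2  0.6 -0.9] w 0.0435 q [-0.96  0.38  0.46  1.8  -0.2   0.99  1.15]
turn [0.0016 0.0023 0.0407] shift [-0.33   -1.0744  0.0845] rows>= 5.0
```

```bash
python3 -m jog '[0,0,0.01,-0.06,-0.18,0.01,0.3, 0.001,0.002,0.02,-0.12,-0.36,0.02,0.3, 0.0016,0.0023,0.03,-0.18,-0.54,0.03,0.3, 0.0016,0.0023,0.04,-0.24,-0.72,0.05,0.3, 0.0016,0.0023,0.04,-0.29,-0.9,0.07,0.3, 0.0016,0.0023,0.04,-0.33,-1,0.08,0.3, 0.0016,0.0023,0.04,-0.33,-1,0.08,0.3]'
python3 - <<'E'
from h import *
st()
need((0.590,0.0706,0.0615),np.radians(82.7))
E
```

```text
clock: 35.95
tcp_pos: [0.5889, 0.0808, 0.1949]
orientation: [-0.206, -3.134, 0.004]
contact_force: [-0.3, 0.4, 0.3]
grip_width: 0.0432
t 35.95 tcp [0.5889 0.0808 0.1949] jawyaw 82.5 tilt 0.16 F [-0.3  0.4  0.3] w 0.0432 q [-0.65  0.42  0.53  1.82 -0.25  0.97  1.43]
turn [-0.0008 -0.0003 -0.0013] shift [-0.013  -0.0481  0.667 ] rows>= 3.0
```

```bash
python3 -m jog '[0,0,-0.001,-0.013,-0.048,0,0.3, -0.001,0,-0.001,-0.013,-0.048,0.15,0.3, -0.001,0,-0.001,-0.013,-0.048,0.3,0.3, -0.001,0,-0.001,-0.013,-0.048,0.45,0.3, -0.001,0,-0.001,-0.013,-0.048,0.55,0.3, -0.001,0,-0.001,-0.013,-0.048,0.63,0.3, -0.001,0,-0.001,-0.013,-0.048,0.66,0.3, -0.001,0,-0.001,-0.013,-0.048,0.667,0.3, -0.001,0,-0.001,-0.013,-0.048,0.667,0.3]'
python3 - <<'E'
from h import *
st()
need((0.590,0.0706,0.0575),np.radians(82.7))
E
```

```text
clock: 36.85
tcp_pos: [0.5906, 0.0707, 0.0621]
orientation: [0.201, 3.135, 0.001]
contact_force: [-0.3, 0.0, -0.9]
grip_width: 0.0433
t 36.85 tcp [0.5906 0.0707 0.0621] jawyaw 82.7 tilt 0.05 F [-0.3  0.  -0.9] w 0.0433 q [-0.55  0.59  0.44  1.9  -0.37  0.72  1.55]
turn [ 0.0003  0.     -0.0002] shift [ 0.0027 -0.001   0.0232] rows>= 1.0
```

```bash
python3 -m jog '[0,0,0,0.003,-0.001,0.008,0.3, 0,0,0,0.003,-0.001,0.014,0.3, 0,0,0,0.003,-0.001,0.02,0.3, 0,0,0,0.003,-0.001,0.023,0.3, 0,0,0,0.003,-0.001,0.023,0.3]'
```

```text
clock: 37.35
tcp_pos: [0.5903, 0.0707, 0.0583]
orientation: [0.201, 3.134, 0.002]
contact_force: [-1.7, -0.6, 4.9]
grip_width: 0.0431
```

```bash
python3 -m jog '[0,0,0,0,0,0,0.55, 0,0,0,0,0,0,0.65, 0,0,0,0,0,0,0.8, 0,0,0,0,0,0,0.8, 0,0,0,0,0,-0.15,0.8, 0,0,0,0,0,-0.35,0.8, 0,0,0,0,0,-0.55,0.85, 0,0,0,0,0,-0.75,1, 0,0,0,0,0,-0.75,1]'
python3 - <<'E'
from h import *
st()
need((0.4376,0.2819,0.205),np.radians(90))
f=r.grab_frame("side"); cv2.imwrite("pics/s17.png",cv2.resize(f[100:320,170:390,::-1],(600,600)))
E
```

```text
clock: 38.25
tcp_pos: [0.5936, 0.0703, 0.214]
orientation: [0.202, 3.125, 0.007]
contact_force: [0.1, -0.5, -0.5]
grip_width: 0.0854
t 38.25 tcp [0.5936 0.0703 0.214 ] jawyaw 82.6 tilt 0.64 F [ 0.1 -0.5 -0.5] w 0.0854 q [-0.64  0.4   0.55  1.8  -0.25  1.    1.45]
turn [ 0.0015  0.0032 -0.041 ] shift [0.9099 0.9486 0.0409] rows>= 6.0
```

View pics/s17.png

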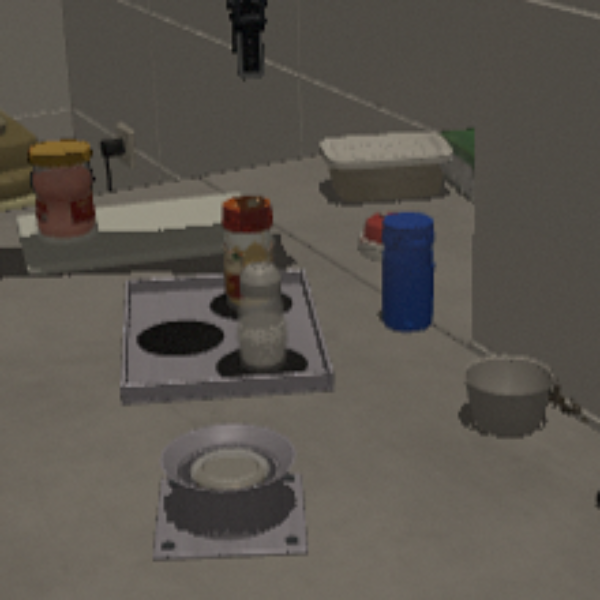

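Spice jar and shaker stand on their mats, pot is in the tube. Now the chilli jar.

```bash
python3 -m jog '[0,0,0,0.16,0.16,0,1, 0,0.002,-0.01,0.32,0.32,0.01,1, 0.001,0.003,-0.03,0.48,0.5,0.02,1, 0.001,0.003,-0.04,0.64,0.66,0.03,1, 0.001,0.003,-0.041,0.78,0.8,0.04,1, 0.001,0.003,-0.041,0.91,0.949,0.04,1, 0.001,0.003,-0.041,0.91,0.949,0.04,1, 0.001,0.003,-0.041,0.91,0.949,0.04,1]'
python3 - <<'E'
from h import *
st()
need((0.4376,0.2819,0.0635),np.radians(90))
E
```

```text
clock: 39.1
tcp_pos: [0.4347, 0.2825, 0.2017]
orientation: [0.005, -3.137, 0.001]
contact_force: [0.3, -0.6, 0.5]
grip_width: 0.0855
t 39.1 tcp [0.4347 0.2825 0.2017] jawyaw 90.2 tilt 0.27 F [ 0.3 -0.6  0.5] w 0.0855 q [-1.07  0.27  0.45  1.98 -0.15  0.93  1.03]
turn [-0.0002 -0.0015  0.001 ] shift [-0.0176 -0.0023  0.691 ] rows>= 3.0
```

```bash
python3 -m jog '[0,-0.0015,0,-0.0176,-0.002,0.15,1, 0,-0.0015,0,-0.0176,-0.002,0.3,1, 0,-0.0015,0,-0.0176,-0.002,0.45,1, 0,-0.0015,0,-0.0176,-0.002,0.6,1, 0,-0.0015,0,-0.0176,-0.002,0.68,1, 0,-0.0015,0,-0.0176,-0.002,0.69,1, 0,-0.0015,0,-0.0176,-0.002,0.69,0.8, 0,-0.0015,0,-0.0176,-0.002,0.69,0.6, 0,-0.0015,0,-0.0176,-0.002,0.69,0.5, 0,-0.0015,0,-0.0176,-0.002,0.69,0.5, 0,-0.0015,0,-0.0176,-0.002,0.69,0.5]' 40
python3 - <<'E'
from h import *
st()
E
python3 -m jog '[0,0,0,0,0,-0.05,0.5, 0,0,0,0,0,-0.2,0.5, 0,0,0,0,0,-0.4,0.5, 0,0,0,0,0,-0.6,0.5, 0,0,0,0,0,-0.7,0.5, 0,0,0,0,0,-0.7,0.5]'
python3 - <<'E'
from h import *
st()
need((0.5162,0.0138,0.2),np.radians(82.7))
E
```

```text
clock: 40.2
tcp_pos: [0.4385, 0.2815, 0.0645]
orientation: [-0.004, 3.14, -0.001]
contact_force: [0.8, -5.1, 6.9]
grip_width: 0.0622
t 40.2 tcp [0.4385 0.2815 0.0645] jawyaw 90.1 tilt 0.09 F [ 0.8 -5.1  6.9] w 0.0622 q [-0.98  0.48  0.37  2.08 -0.28  0.63  1.15]
clock: 40.8
tcp_pos: [0.4393, 0.2832, 0.2077]
orientation: [-0.005, 3.136, 0.007]
contact_force: [0.0, 1.5, -4.6]
grip_width: 0.0623
t 40.8 tcp [0.4393 0.2832 0.2077] jawyaw 90.2 tilt 0.4 F [ 0.   1.5 -4.6] w 0.0623 q [-1.08  0.26  0.46  1.97 -0.15  0.93  1.03]
turn [0.0016 0.0016 0.0415] shift [-0.3801 -1.3483  0.0342] rows>= 6.0
```

```bash
python3 -m jog '[0,0,0.01,-0.06,-0.18,0,0.5, 0.001,0.001,0.02,-0.12,-0.36,0,0.5, 0.0016,0.0016,0.03,-0.18,-0.54,0.01,0.5, 0.0016,0.0016,0.0415,-0.24,-0.72,0.02,0.5, 0.0016,0.0016,0.0415,-0.28,-0.9,0.03,0.5, 0.0016,0.0016,0.0415,-0.3,-1,0.03,0.5, 0.0016,0.0016,0.0415,-0.3,-1,0.03,0.5]'
python3 - <<'E'
from h import *
st()
need((0.5169,0.0138,0.2),np.radians(82.7))
E
```

```text
clock: 41.5
tcp_pos: [0.499, 0.0794, 0.1995]
orientation: [-0.208, -3.132, 0.004]
contact_force: [-1.5, -0.1, -5.6]
grip_width: 0.0626
t 41.5 tcp [0.499  0.0794 0.1995] jawyaw 82.4 tilt 0.2 F [-1.5 -0.1 -5.6] w 0.0626 q [-0.78  0.26  0.59  2.02 -0.18  0.92  1.34]
turn [-0.0009 -0.0007 -0.0017] shift [-0.1321 -0.3134 -0.0019] rows>= 2.0
```

```bash
python3 -m jog '[0,0,0,-0.07,-0.16,0,0.5, -0.001,-0.001,-0.0017,-0.132,-0.313,0,0.5, -0.001,-0.001,-0.0017,-0.132,-0.313,0,0.5, -0.001,-0.001,-0.0017,-0.132,-0.313,0.1,0.5, -0.001,-0.001,-0.0017,-0.132,-0.313,0.25,0.5, -0.001,-0.001,-0.0017,-0.132,-0.313,0.4,0.5, -0.001,-0.001,-0.0017,-0.132,-0.313,0.5,0.5, -0.001,-0.001,-0.0017,-0.132,-0.313,0.6,0.5, -0.001,-0.001,-0.0017,-0.132,-0.313,0.66,0.5, -0.001,-0.001,-0.0017,-0.132,-0.313,0.7,0.5, -0.001,-0.001,-0.0017,-0.132,-0.313,0.7,0.5]'
python3 - <<'E'
from h import *
st()
need((0.5169,0.0138,0.0545),np.radians(82.7))
E
```

```text
clock: 42.6
tcp_pos: [0.5158, 0.014, 0.0587]
orientation: [-0.199, -3.134, -0.0]
contact_force: [-0.3, -0.8, -4.1]
grip_width: 0.0624
t 42.6 tcp [0.5158 0.014  0.0587] jawyaw 82.7 tilt 0.05 F [-0.3 -0.8 -4.1] w 0.0624 q [-0.53  0.51  0.48  2.09 -0.39  0.63  1.67]
turn [-0.     -0.0003  0.0001] shift [-0.0057 -0.0002  0.0208] rows>= 1.0
```

```bash
python3 -m jog '[0,0,0,-0.006,0,0.008,0.5, 0,0,0,-0.006,0,0.014,0.5, 0,0,0,-0.006,0,0.02,0.5, 0,0,0,-0.006,0,0.021,0.5, 0,0,0,-0.006,0,0.021,0.5]'
```

```text
clock: 43.1
tcp_pos: [0.5171, 0.0139, 0.0547]
orientation: [-0.199, -3.135, -0.0]
contact_force: [-1.1, -0.1, -4.3]
grip_width: 0.0627
```

```bash
python3 -m jog '[0,0,0,0,0,0.005,0.5, 0,0,0,0,0,0.006,0.5, 0,0,0,0,0,0.006,0.5]'
python3 -m jog '[0,0,0,0,0,0,0.75, 0,0,0,0,0,0,0.85, 0,0,0,0,0,0,1, 0,0,0,0,0,0,1, 0,0,0,0,0,-0.15,1, 0,0,0,0,0,-0.35,1, 0,0,0,0,0,-0.55,1, 0,0,0,0,0,-0.75,1, 0,0,0,0.2,0,-0.95,1, 0,0,0,0.4,0,-1,1, 0,0,0,0.4,0,-1,1, 0,0,0,0.4,0,-1,1]'
python3 - <<'E'
from h import *
st()
o=r.get_obs();C=cam("wrist",o);f=r.grab_frame("wrist")[:,:,::-1];g=f.copy();cv2.imwrite("pics/w18raw.png",f)
for (x,y),rad,z in [((.5877,.0707),.022,.103),((.5138,.0137),.032,.099),((.5707,-.0602),.017,.09),((.5877,.0707),.038,.005),((.5138,.0137),.038,.005),((.5707,-.0602),.038,.005),((.5064,-.2803),.0265,.041)]:
    pts=[proj(C,(x+rad*np.cos(t),y+rad*np.sin(t),z)) for t in np.linspace(0,6.28,40)]
    cv2.polylines(g,[np.int32(pts)],True,(0,255,0),1)
cv2.imwrite("pics/w18.png",g)
s=r.grab_frame("scene"); cv2.imwrite("pics/s18.png",cv2.resize(s[100:350,100:420,::-1],(768,600)))
E
```

```text
clock: 43.4
tcp_pos: [0.5174, 0.0137, 0.0546]
orientation: [-0.2, -3.135, -0.002]
contact_force: [-2.9, 0.4, 7.9]
grip_width: 0.0622
clock: 44.6
tcp_pos: [0.4378, 0.0242, 0.2553]
orientation: [0.198, 3.134, 0.006]
contact_force: [0.1, 0.4, 0.6]
grip_width: 0.0852
t 44.6 tcp [0.4378 0.0242 0.2553] jawyaw 82.8 tilt 0.24 F [0.1 0.4 0.6] w 0.0852 q [-0.81  0.03  0.64  2.1  -0.03  1.02  1.29]
```

View pics/w18.png

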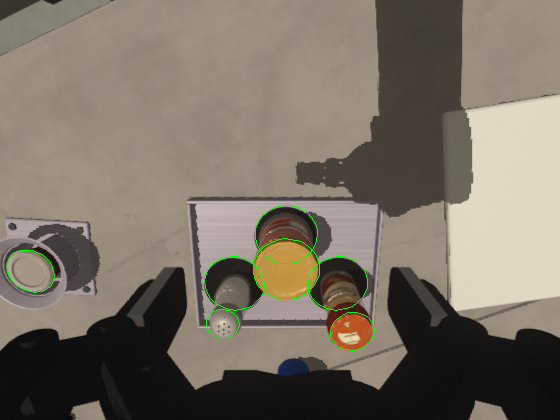

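View pics/s18.png

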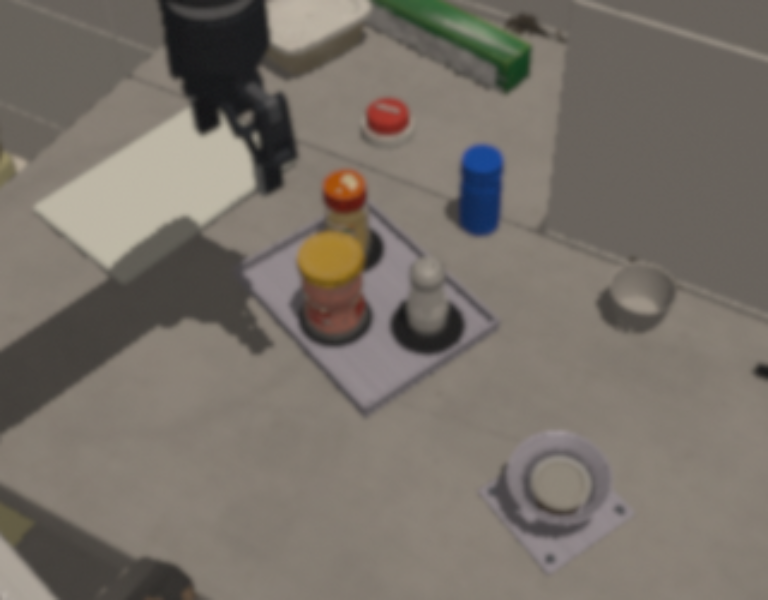

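Every outline fits within about 2 px. The jars stand on their own mats, the pot is low in the tube, and the timer and cup look unmoved. Handing in.

```bash
python3 - <<'E'
from bench import r
r.hand_in(); print(r.get_obs()["clock"])
E
```

```text
the job is handed in; nothing more can be done
the job is handed in; nothing more can be done
```

I moved the chilli jar, spice jar and salt shaker upright onto the cutting board. Then I dropped the pot lid up into the dispenser, put each jar back on the mat it came from, and handed the job in about 45 s into the 139 s allowed. The hand-in gave no verdict.

- **Jars:** in the last wrist picture, the outlines drawn from the positions measured at the start fit all three jars and their mats to within about 2 px. Each jar's place was then set from the gripper's recorded position when it was picked up.
- **Pot:** it looks flat, lid up, at the floor of the tube. It sits slightly off the tube's axis, by about 2–3 mm judging by eye, against a limit of 10 mm.
- **Timer and steel cup:** they look unmoved in the last scene picture. I checked them by eye only and did not measure them again.
- **One surprise:** the salt shaker was gripped at about 35 mm wide instead of 44 mm, so the pads held its narrower upper part. It stayed upright and touched down at the expected height.

No check failed or disagreed beyond that. The highest contact force I read was about 9 N, sampled at the end of each move.

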